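# Refit the keyed spindle of the slide stainer

## Robot

A 6-joint arm with a two-finger parallel gripper is mounted at the origin on the work surface. World frame = base frame: x ahead of the robot, y to its left, z up, the work surface at z = 0. Lengths are in m, angles in rad, forces in N, time in s.
With the tool pointing down it reaches from about 0.225 to 0.725 m from the base axis. Payload 3.1 kg.
Tool frame: the origin (TCP) lies at the very end of the fingers, on their centre line; the grasp point (between the pads) lies 19 mm behind it (manip.grasp_offset is the distance from the TCP to the grasp point, in m); z points along the fingers, y is the direction in which the jaws open and shut (so a half turn about z gives the same grasp; the last joint's range is limited). The gripper opens to 85 mm and grips with 20 to 120 N. Pads are 22 mm wide; open, the fingers measure 114 mm over their backs; the gripper's body (76 mm by 85 mm) begins 54 mm behind the grasp point. The pads swing forward as they close: fully open they stand 13 mm farther back than shut.
Start: joints at [0.985, 0.048, 0.099, 1.622, 0, 1.443], TCP at [0.232, 0.471, 0.231] pointing down, gripper open.
Joint ranges: [-2.91, 2.91], [-0.99, 1.94], [-1.21, 1.42], [-2.12, 2.29], [-1.49, 1.47], [-3.14, 3.14]. Speed limits (rad/s): [2.79, 2.79, 3.14, 3.14, 3.14, 3.14].

## Interface

Orientations are given as a 3x3 rotation matrix whose columns are the frame's x, y, z axes.
In Python, from rig import readout, camera, finish_job, recognise, manip gives the robot as it stands. The module is installed in compiled form; this text tells all that it offers.
- The arm moves only by the shell command python3 -m pendant 'ROWS' [FORCE]. ROWS is JSON, a list of rows, each an object of numbers: "tx", "ty", "tz": the shift along the world's x, y, z in m; "rx", "ry", "rz": the turn, a rotation vector about the world's x, y, z in rad; "grip": the closure in counts, from 0 (fully open) to 255 (shut). A call has 1 to 10 rows; each row shifts and turns the commanded pose from where the row before left it; what a row does not reach is not made up. A row lasts 1/10 s, in which the tool goes at most 50 mm and 8.59 degrees, less where a joint would pass 70% of its speed; a pose out of reach is approached as far as the arm can. A call is refused whole if a number of a shift passes 0.05 or a number of a turn 0.15, either way. A call with a gripper value outside its range is refused whole. The fingers move at their own pace and stop on an object; FORCE is the grip in N (left out, the last holds). Time passes only in rows, so rows that do not move let the fingers close. It gives the time, the measured TCP pose, the force and the opening at its end, in the units of the state.
- readout.observe(): the state, without advancing time (a new reading comes with each control period).
- camera(name): name is "scene" or "side" or "wrist"; returns a dict with "pixels" (420x560x3 uint8, red, green, blue), "range_z" (420x560 float32, m along the optical axis (not along the pixel's ray), 0 where there is no reading), "intrinsics" (3x3 intrinsics, pixels), "extrinsics" (4x4, takes a point from world to camera coordinates). Camera axes: x right, y up, looking along -z (the intrinsics and any distortion apply to the point x, -y, -z); pixel columns grow to the right and rows downward; lengths in m; the calibration is good to about 2 mm. A picture is of the moment at which its call begins.
- finish_job(): hands the job in, once; it reports no verdict.
Trained networks look in the newest picture that a camera, given by its name, has taken for a name from the list of things; names that differ only in an ending like _2 or _b are one class to them, and where a whole thing is asked for, a point or a joint stands for the part that bears it (a point fixed in the world has none). Each returns a list of dicts, best first, with "p" (0 to 1); they miss things now and then, are a little off and sometimes report something else, mostly with a low value. They report only what shows in the picture. A call takes as long as a camera call.
- recognise(camera, thing): "rect" ([left, top, width, height] in pixels, round what is visible of it).
The state is a dict: "clock": time; "qpos": joint angles; "qvel": joint speeds; "joint_torque": joint torques, N m; "position": TCP position; "tcp_rot": TCP orientation; "ft_force": force on the tool from outside, world axes, zero at the start; "ft_torque": the same for the moment, N m; "gripper_width": finger opening in m.
Only numpy, scipy, OpenCV 4.12 (cv2) and the standard library are available. Lean on these libraries where they do the work, as an engineer would, in place of code of your own. Each camera call takes 0.05 s, during which the arm holds its last target.

## Task

The slide stainer's steel spindle has been washed and leans in the blue drying rack. Stand it nose down in the bore of the white drive unit, so that it stays there upright with its brass key resting on the rim, and let go of it; then take it by its crossbar, turn it until the key meets the keyway and it drops, and leave it fully home with the collar down on the boss. Leave everything else on the bench where it is.

Things in the scene. Friction and masses are not known exactly. Their poses are not given: they have to be found in the camera images.
- spindle: Loose steel spindle, 155 mm long, about 0.3 kg. Origin: tip of its nose, on the axis; z runs along the shaft to the head, x to the side of the key. Nose tapers from 8 to 16 mm diameter over 8 mm, then round shaft of 16 mm; bare for grasping from z = 68 to 141 mm. At the start it lies in the rack sloping 30 degrees, head up and away from the robot, crossbar level, its +y facing up.
- bar (a point): Centre of the spindle's black crossbar, on the axis, 148 mm from the nose tip; axes as the spindle's. The bar is 70 mm long (x), 18 mm wide (y), 14 mm high (z = 141 to 155 mm); its red end is on the key's side (+x).
- rack: Fixed blue drying rack, base 170 x 90 mm; origin at the centre of its underside, x from the spindle's nose to its head. The nose tip lies at (-67, 0, 50) mm here, in an open-topped cradle covering the first 22 mm of shaft; two posts carry the crossbar's arms from below. Between them the shaft is free all round, about 104 mm above the bench at 108 mm from the tip. Lift the spindle straight up.
- drive: Fixed white drive unit, 150 (x) x 140 (y) mm, housing 45 mm high, with an eight-sided aluminium boss in its middle, 57 mm across, top face 72 mm above the bench. Origin at the centre of its underside. The keyway runs from the bore in the drive's -x direction, 10 mm wide, to 18 mm from the axis; a red line on the boss marks it.
- bore (a point): Centre of the bore's mouth, on the boss's top face, 72 mm above the bench; axes as the drive's. Bore upright, 17.5 mm across, 64 mm deep. With the key resting on the rim the spindle stands 30 mm deep, leaning up to 4 degrees; with the key in line with the keyway (to about 0.1 rad) it drops 30 mm further until the collar lies on the boss.
- key (a point): Middle of the lower end of the spindle's brass key, 12.5 mm from the axis, 30 mm above the nose tip; axes as the spindle's. The key is 7 mm wide, runs from z = 30 to 58 mm and stands out to 15 mm from the axis on the +x side. In the rack it points to the rack's +y.
- collar (a point): Centre of the underside of the spindle's dark collar, on the axis, 60 mm above the nose tip. The collar is 40 mm wide and 8 mm thick.
- dish: Clear covered dish, 80 mm wide, 14 mm high, loose; origin under its centre. To be left alone.
- dropper_a: Pink dropper bottle, 28 mm wide, 80 mm high, loose; origin under its centre. To be left alone.
- dropper_b: A second pink dropper bottle like the first. To be left alone.
- wash_bottle: White wash bottle with red cap and spout, 72 mm wide, 180 mm high, loose; origin under its centre. To be left alone.
- amber_jar: Amber jar, 60 mm wide, 85 mm high, loose; origin under its centre. To be left alone.
- beaker: Glass beaker, 68 mm wide, 90 mm high, loose; origin under its centre. To be left alone.
- slide_box: Green slide box, 90 x 170 x 35 mm, loose; origin under its centre. To be left alone.

How it is judged:
By the outcome, as a careful person would: the job done as asked, in the order asked, and still so for the second after the job is handed in, with the robot touching nothing.
It also fails if it takes over 62 s, if anything falls off the work surface, if the arm or the gripper's body presses on something with over 40 N, if the wrist force passes 120 N, or if a joint passes its speed limit or range.

## Working session

There is one attempt and no reset: what is moved stays moved. The work goes in short steps, Python scripts to look and compute and a shell command to move; the robot and the scene stay as the last step left them, time stands still between calls to the robot, and variables do not carry over. Pictures are saved under pics/ and viewed, and the job is handed in when it is done.

```bash
mkdir -p pics
cat > h.py <<'E'
import numpy as np,cv2
from rig import readout,camera,recognise,manip
def shot(n,f):
    c=camera(n); cv2.imwrite('pics/'+f,cv2.cvtColor(c['pixels'],cv2.COLOR_RGB2BGR)); np.savez('pics/'+f[:-4]+'.npz',**{k:np.array(c[k]) for k in c}); return c
def pts(c):
    K=np.array(c['intrinsics']);E=np.array(c['extrinsics']);d=np.array(c['range_z'])
    v,u=np.mgrid[:d.shape[0],:d.shape[1]]
    x=(u-K[0,2])/K[0,0]*d; y=(v-K[1,2])/K[1,1]*d
    P=np.stack([x,-y,-d,np.ones_like(d)],-1)
    W=P@np.linalg.inv(E).T
    W=W[...,:3]; W[d<=0]=np.nan
    return W
def load(f): return dict(np.load('pics/'+f))
E
python3 - <<'E'
from h import *
for n in('scene','side'):
    c=shot(n,n+'1.png'); print(c.keys(),np.round(c['intrinsics'],1).tolist(),np.round(c['extrinsics'],3).tolist())
    for t in('spindle','rack','drive','bar','key','collar'):
        print(n,t,[(np.round(r['rect']).tolist(),round(r['p'],2)) for r in recognise(n,t)[:2]])
print(readout.observe(),manip)
E
```

```text
dict_keys(['pixels', 'range_z', 'intrinsics', 'extrinsics']) [[521.6, 0.0, 277.2], [0.0, 521.6, 200.0], [0.0, 0.0, 1.0]] [[0.545, 0.839, 0.007, -0.316], [-0.634, 0.406, 0.658, 0.325], [0.549, -0.363, 0.753, -1.869], [0.0, 0.0, 0.0, 1.0]]
scene spindle [([312.0, 140.0, 41.0, 18.0], 0.67)]
scene rack [([298.0, 141.0, 56.0, 44.0], 0.62), ([241.0, 176.0, 29.0, 23.0], 0.16)]
scene drive [([162.0, 199.0, 74.0, 68.0], 0.79), ([294.0, 211.0, 10.0, 25.0], 0.7)]
scene bar [([314.0, 140.0, 38.0, 16.0], 0.9)]
scene key []
scene collar [([311.0, 142.0, 42.0, 16.0], 0.75)]
dict_keys(['pixels', 'range_z', 'intrinsics', 'extrinsics']) [[385.1, 0.0, 276.0], [0.0, 385.1, 212.9], [0.0, 0.0, 1.0]] [[0.999, -0.05, -0.022, -0.593], [0.05, 0.677, 0.734, -0.104], [-0.022, -0.734, 0.679, -1.122], [0.0, 0.0, 0.0, 1.0]]
side spindle [([226.0, 150.0, 37.0, 31.0], 0.77)]
side rack [([219.0, 167.0, 54.0, 35.0], 0.56), ([227.0, 153.0, 38.0, 28.0], 0.48)]
side drive [([215.0, 271.0, 79.0, 68.0], 0.62), ([214.0, 228.0, 26.0, 24.0], 0.35)]
side bar [([225.0, 148.0, 38.0, 28.0], 0.78)]
side key [([225.0, 146.0, 39.0, 
[... 201 characters left out ...]
el': array([ 1.32738765e-03, -1.36188154e-04,  8.30620532e-05,  3.75530737e-04,
        9.10127124e-04, -5.03872475e-04]), 'joint_torque': array([-1.66386815e-05, -3.38500893e+01,  3.20054340e+01,  4.85237433e-04,
       -1.93746341e-04,  5.20572982e-06]), 'position': array([0.23206255, 0.47095482, 0.23138067]), 'tcp_rot': array([[-8.97017193e-01,  4.41995646e-01,  6.33419163e-05],
       [ 4.41995651e-01,  8.97017188e-01,  9.89233686e-05],
       [-1.30950894e-05,  1.16732814e-04, -9.99999993e-01]]), 'ft_force': array([-0.1157247 , -0.3013181 , -0.83943658]), 'ft_torque': array([0.01521366, 0.0501598 , 0.0052161 ]), 'gripper_width': 0.08522552595711119} <Robot object at 0x7ff47a95fe00>
```

View pics/scene1.png

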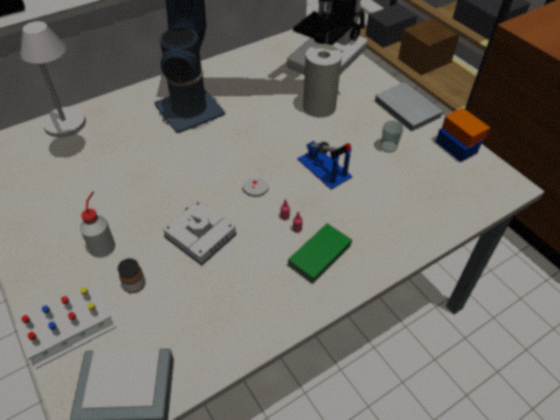

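View pics/side1.png

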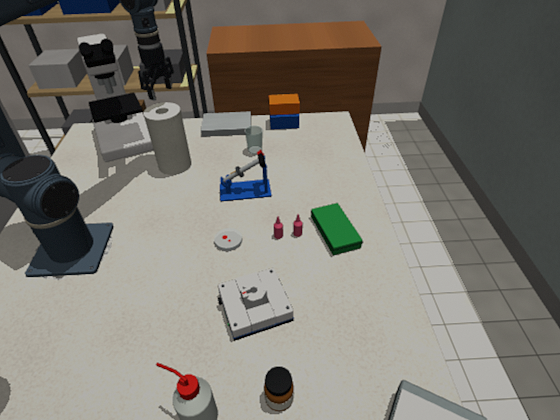

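The scene view shows the rack at about (325,165) with the bar's red end at (348,148), and the drive at (200,230). In the side view the rack is at (245,180) and the drive at (256,303). I'll fit positions from depth next.

Run:
```python
from h import *
ims=[]
for f,(x,y,w,h) in (('scene1',(290,130,75,60)),('side1',(210,140,75,65)),('scene1',(155,190,90,75)),('side1',(210,265,90,75))):
    im=cv2.imread('pics/'+f+'.png')[y:y+h,x:x+w]; ims.append(cv2.resize(im,(400,300),interpolation=cv2.INTER_CUBIC))
cv2.imwrite('pics/crop1.png',np.vstack([np.hstack(ims[:2]),np.hstack(ims[2:])]))
for f in('scene1','side1'):
    c=load(f+'.npz');W=pts(c);p=c['pixels'].astype(int);r,g,b=p[...,0],p[...,1],p[...,2]
    z=W[...,2]
    near=(W[...,0]>.2)&(W[...,0]<.9)&(abs(W[...,1])<.7)
    tbl=near&(abs(z)<.01); print(f,'table z med',np.nanmedian(z[tbl]))
    blue=near&(b>1.6*r)&(b>1.6*g)&(b>60)
    B=W[blue]; print('blue n',len(B),'pct z',np.nanpercentile(B[:,2],[5,50,95]))
    base=B[(B[:,2]<.03)]; rect=cv2.minAreaRect(base[:,:2].astype(np.float32)); print('rack base rect',rect)
    # drive top ~45mm
    q=recog=None
    x,y,w,h=((155,190,90,75) if f=='scene1' else (210,265,90,75))
    m=np.zeros_like(near);m[y:y+h,x:x+w]=1
    D=W[m&near&(z>.038)&(z<.055)]; print('drive45',len(D),cv2.minAreaRect(D[:,:2].astype(np.float32)))
    T=W[m&near&(z>.064)&(z<.08)]; print('boss',len(T),T[:,2].mean(),cv2.minAreaRect(T[:,:2].astype(np.float32)))
    red=m&near&(r>1.5*g)&(r>1.5*b)&(z>.03);R=W[red];print('red',np.round(R[:10],3).tolist())
    x,y,w,h=((290,130,75,60) if f=='scene1' else (210,140,75,65))
    m=np.zeros_like(near);m[y:y+h,x:x+w]=1
    red=m&near&(r>1.7*g)&(r>1.7*b)&(z>.05);R=W[red];print('red end',len(R),np.nanmean(R,0))
    dark=m&near&(r+g+b<150)&(z>.1);R=W[dark];print('dark',len(R),np.nanmean(R,0))
    S=m&near&(abs(r-g)<25)&(abs(g-b)<25)&(z>.04);R=W[S];print('grey',len(R)); 
    R=R[np.argsort(R[:,2])];print(np.round(R[::max(1,len(R)//25)],3).tolist())
```

```text
scene1 table z med 0.0007402588661928888
blue n 1059 pct z [0.00426787 0.01025555 0.10142413]
rack base rect ((0.5025367140769958, 0.23306767642498016), (0.16641968488693237, 0.10058584064245224), 3.7725906372070312)
drive45 1792 ((0.5298030376434326, -0.22759047150611877), (0.15334220230579376, 0.14572468400001526), 17.092885971069336)
boss 296 0.07199909073086282 ((0.5296128988265991, -0.22835515439510345), (0.05577974393963814, 0.0660201832652092), 62.733551025390625)
red []
red end 35 [0.56267023 0.25818255 0.13014911]
dark 154 [0.56563361 0.22876221 0.12394951]
grey 393
[[0.573, 0.255, 0.041], [0.568, 0.27, 0.051], [0.439, 0.24, 0.058], [0.445, 0.223, 0.063], [0.568, 0.264, 0.067], [0.574, 0.258, 0.071], [0.575, 0.261, 0.075], [0.496, 0.22, 0.078], [0.57, 0.256, 0.081], [0.494, 0.228, 0.086], [0.491, 0.234, 0.089], [0.485, 0.234, 0.092], [0.484, 0.246, 0.094], [0.497, 0.237, 0.096], [0.504, 0.227, 0.098], [0.478, 0.231, 0.1], [0.483, 0.223, 0.104], [0.528, 0.227, 0.112], [0.535, 0.236, 0.118], [0.561, 0.239, 0.121], [0.572, 0.204, 0.123], [0.568, 0.232, 0.126], [0.562, 0.233, 0.
[... 700 characters left out ...]
 0.071]]
red end 22 [0.55821454 0.25300532 0.13137315]
dark 84 [0.56116521 0.21832204 0.12604869]
grey 412
[[0.527, 0.445, 0.04], [0.527, 0.445, 0.044], [0.431, 0.246, 0.048], [0.432, 0.23, 0.052], [0.558, 0.451, 0.056], [0.436, 0.226, 0.059], [0.525, 0.445, 0.062], [0.443, 0.223, 0.065], [0.447, 0.222, 0.07], [0.473, 0.221, 0.073], [0.467, 0.226, 0.077], [0.471, 0.224, 0.083], [0.485, 0.212, 0.087], [0.488, 0.229, 0.09], [0.498, 0.223, 0.094], [0.478, 0.237, 0.097], [0.485, 0.223, 0.099], [0.518, 0.231, 0.103], [0.524, 0.229, 0.108], [0.573, 0.263, 0.112], [0.534, 0.234, 0.115], [0.572, 0.218, 0.12], [0.566, 0.197, 0.124], [0.557, 0.224, 0.128], [0.554, 0.216, 0.131], [0.564, 0.238, 0.134]]
```

View pics/crop1.png

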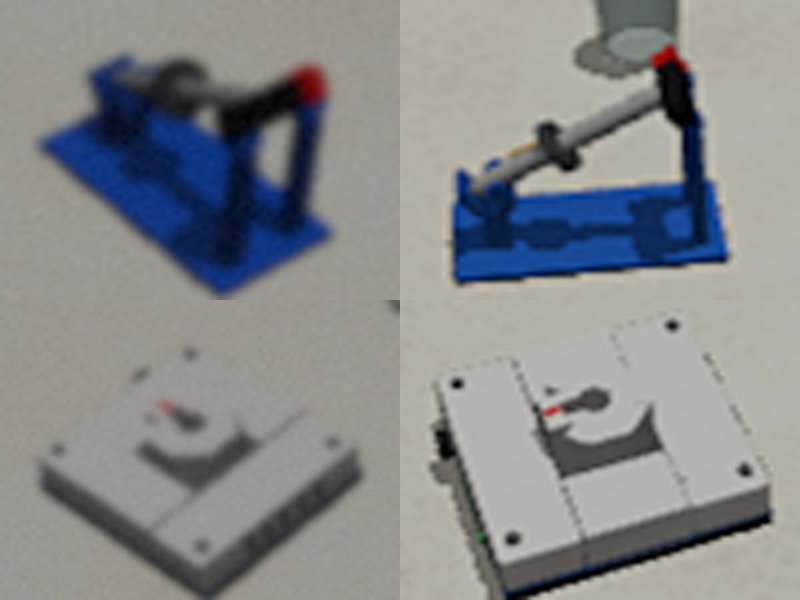

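The crops show the spindle in the rack with its red end at +y, and the red keyway mark on the boss at the robot's side. Next I check obstacles (the paper roll is near the arm) and refine the rack's pose.

Run:
```python
from h import *
for f,roll,disc in(('scene1',(305,48,35,65),0),('side1',(150,105,38,65),0)):
    c=load(f+'.npz');W=pts(c);p=c['pixels'].astype(int);r,g,b=p[...,0],p[...,1],p[...,2]
    x,y,w,h=roll;A=W[y:y+h,x:x+w].reshape(-1,3);A=A[A[:,2]>.05];print(f,'roll',np.nanmin(A,0),np.nanmax(A,0),np.nanmedian(A,0))
    x,y,w,h=((290,130,75,60) if f=='scene1' else (210,140,75,65))
    blue=np.zeros(r.shape,bool);blue[y:y+h,x:x+w]=1
    blue&=(b>1.4*r)&(b>1.3*g)&(W[...,2]<.016)&(W[...,2]>.0)
    B=W[blue];print(len(B),cv2.minAreaRect(B[:,:2].astype(np.float32)))
    # all tall pts in corridor
    m=(W[...,0]>.2)&(W[...,0]<.75)&(W[...,1]>-.35)&(W[...,1]<.5)&(W[...,2]>.03)
    T=W[m];
    cells={}
    for q in T:
        k=(round(q[0]/.05)*.05,round(q[1]/.05)*.05);cells.setdefault(k,[]).append(q[2])
    print({(round(k[0],2),round(k[1],2)):round(float(np.percentile(v,95)),2) for k,v in sorted(cells.items()) if len(v)>4})
```

```text
scene1 roll [-0.03356181  0.33791829  0.05003418] [0.30517174 0.63659323 0.22862749] [0.27548591 0.37328555 0.16658124]
837 ((0.49972012639045715, 0.23381289839744568), (0.1719893217086792, 0.09957908093929291), 4.759001731872559)
{(0.2, 0.35): 0.22, (0.2, 0.4): 0.35, (0.2, 0.45): 0.37, (0.25, 0.35): 0.22, (0.25, 0.4): 0.23, (0.25, 0.45): 0.4, (0.25, 0.5): 0.39, (0.3, 0.35): 0.22, (0.3, 0.4): 0.22, (0.3, 0.45): 0.22, (0.4, 0.25): 0.06, (0.45, -0.3): 0.05, (0.45, -0.25): 0.05, (0.45, -0.2): 0.05, (0.45, 0.2): 0.07, (0.45, 0.25): 0.08, (0.5, -0.3): 0.05, (0.5, -0.25): 0.07, (0.5, -0.2): 0.08, (0.5, -0.15): 0.05, (0.5, 0.2): 0.1, (0.5, 0.25): 0.11, (0.5, 0.45): 0.09, (0.5, 0.5): 0.09, (0.55, -0.3): 0.05, (0.55, -0.25): 0.08, (0.55, -0.2): 0.07, (0.55, -0.15): 0.05, (0.55, 0.2): 0.13, (0.55, 0.25): 0.13, (0.55, 0.45): 0.09, (0.55, 0.5): 0.09, (0.6, -0.3): 0.05, (0.6, -0.25): 0.05, (0.6, -0.2): 0.05, (0.6, -0.15): 0.05, (0.6, 0.0): 0.08, (0.6, 0.2): 0.11, (0.65, 0.0): 0.08, (0.65, 0.05): 0.05, (0.7, 0.05): 0.04, (0.7, 0.1): 0.04, (0.75, -0.05): 0.04, (0.75, 0.0): 0.04, (0.75, 0.05): 0.04,
[... 413 characters left out ...]
22, (0.3, 0.45): 0.53, (0.3, 0.5): 0.53, (0.45, -0.3): 0.05, (0.45, -0.25): 0.05, (0.45, -0.2): 0.05, (0.45, 0.2): 0.08, (0.45, 0.25): 0.08, (0.5, -0.3): 0.05, (0.5, -0.25): 0.07, (0.5, -0.2): 0.07, (0.5, -0.15): 0.05, (0.5, 0.2): 0.1, (0.5, 0.25): 0.11, (0.5, 0.45): 0.09, (0.5, 0.5): 0.09, (0.55, -0.3): 0.05, (0.55, -0.25): 0.07, (0.55, -0.2): 0.07, (0.55, -0.15): 0.05, (0.55, 0.2): 0.13, (0.55, 0.25): 0.13, (0.55, 0.45): 0.09, (0.55, 0.5): 0.09, (0.6, -0.3): 0.05, (0.6, -0.25): 0.05, (0.6, -0.2): 0.05, (0.6, -0.15): 0.05, (0.6, 0.0): 0.07, (0.6, 0.2): 0.12, (0.65, 0.0): 0.07, (0.7, 0.05): 0.04, (0.7, 0.1): 0.04, (0.75, -0.05): 0.04, (0.75, 0.0): 0.04, (0.75, 0.05): 0.04, (0.75, 0.1): 0.04}
```

```bash
python3 -m pendant '[{"tz":0.05},{"tx":0.02,"tz":0.045}]' && python3 -m pendant '[{"tx":0.035,"ty":-0.02,"rz":0.053},{"tx":0.035,"ty":-0.025,"rz":0.053},{"tx":0.035,"ty":-0.025,"rz":0.053},{"tx":0.035,"ty":-0.025,"rz":0.053},{"tx":0.032,"ty":-0.03,"rz":0.053},{"tx":0.032,"ty":-0.03,"rz":0.053,"tz":-0.015},{"tx":0.03,"ty":-0.03,"rz":0.053,"tz":-0.015},{"tx":0.02,"ty":-0.028,"rz":0.053,"tz":-0.015},{"tx":0.02,"ty":-0.025,"rz":0.053,"tz":-0.02},{"rz":0.053}]'
python3 - <<'E'
from h import *
c=shot('wrist','w1.png');print(np.round(c['extrinsics'],3).tolist());s=readout.observe();print(s['clock'],s['position'],s['tcp_rot'].round(3).tolist(),s['qpos'].round(2))
E
```

```text
$[0]: bad value
```

```bash
python3 -m pendant '[{"tx":0,"ty":0,"tz":0.05,"rx":0,"ry":0,"rz":0,"grip":0}]'
```

```text
clock: 0.8
position: [0.2269, 0.4633, 0.2661]
tcp_rot: [[-0.897, 0.442, -0.018], [0.442, 0.897, -0.027], [0.004, -0.032, -0.999]]
ft_force: [0.4, 0.1, -1.8]
gripper_width: 0.0854
```

All seven fields are required in each row.

```bash
python3 -m pendant '[{"tx":0.02,"ty":0,"tz":0.045,"rx":0,"ry":0,"rz":0,"grip":0},{"tx":0.035,"ty":-0.02,"tz":0,"rx":0,"ry":0,"rz":0.053,"grip":0},{"tx":0.035,"ty":-0.025,"tz":0,"rx":0,"ry":0,"rz":0.053,"grip":0},{"tx":0.035,"ty":-0.025,"tz":0,"rx":0,"ry":0,"rz":0.053,"grip":0},{"tx":0.035,"ty":-0.025,"tz":0,"rx":0,"ry":0,"rz":0.053,"grip":0},{"tx":0.032,"ty":-0.03,"tz":0,"rx":0,"ry":0,"rz":0.053,"grip":0},{"tx":0.032,"ty":-0.03,"tz":-0.015,"rx":0,"ry":0,"rz":0.053,"grip":0},{"tx":0.03,"ty":-0.03,"tz":-0.015,"rx":0,"ry":0,"rz":0.053,"grip":0},{"tx":0.02,"ty":-0.028,"tz":-0.015,"rx":0,"ry":0,"rz":0.053,"grip":0},{"tx":0.02,"ty":-0.025,"tz":-0.02,"rx":0,"ry":0,"rz":0.053,"grip":0}]' && python3 -m pendant '[{"tx":0,"ty":0,"tz":0,"rx":0,"ry":0,"rz":0.053,"grip":0},{"tx":0,"ty":0,"tz":0,"rx":0,"ry":0,"rz":0,"grip":0}]'
python3 - <<'E'
from h import *
c=shot('wrist','w1.png');print(np.round(c['extrinsics'],3).tolist());s=readout.observe();print(s['clock'],s['position'],s['tcp_rot'].round(3).tolist(),s['qpos'].round(2))
E
```

```text
clock: 1.8
position: [0.5275, 0.2314, 0.2614]
tcp_rot: [[-1.0, -0.02, 0.002], [-0.02, 1.0, 0.0], [-0.002, 0.0, -1.0]]
ft_force: [0.0, 0.5, -0.5]
gripper_width: 0.0853
clock: 2.0
position: [0.5261, 0.2318, 0.26]
tcp_rot: [[-0.998, -0.07, -0.002], [-0.07, 0.998, -0.001], [0.002, -0.0, -1.0]]
ft_force: [0.0, -0.2, 0.3]
gripper_width: 0.0855
[[-0.069, 0.998, 0.0, -0.196], [-0.943, -0.065, -0.325, 0.563], [-0.324, -0.023, 0.946, -0.232], [0.0, 0.0, 0.0, 1.0]]
2.05 [0.52606719 0.23258186 0.26107597] [[-0.998, -0.07, -0.001], [-0.07, 0.998, 0.0], [0.001, 0.0, -1.0]] [0.3  0.19 0.32 1.7  0.   0.23]
```

View pics/w1.png

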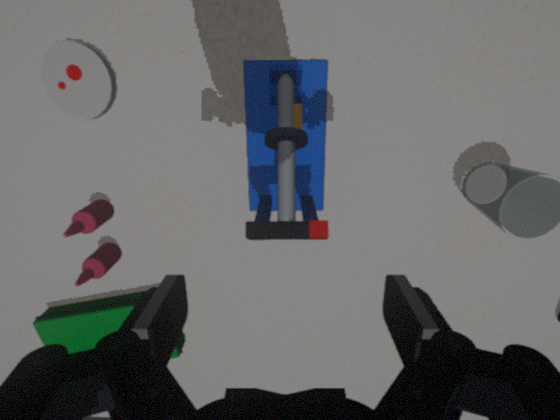

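The wrist view shows the shaft centred at column 287, its nose at row 75, the collar at (286,139), and the bar at row 230 with its red end at (318,230). I'll measure the shaft axis from depth.

Run:
```python
from h import *
c=load('w1.npz');W=pts(c)
for v in (90,100,115,150,160,170,180,190,200,210):
    row=W[v,262:312];p=c['pixels'][v,262:312].astype(int)
    m=(abs(p[:,0]-p[:,2])<30)&(row[:,2]>.045)
    q=row[m]; 
    if len(q): print(v,len(q),np.round([q[:,0].mean(),(q[:,1].min()+q[:,1].max())/2,q[:,2].max(),np.ptp(q[:,1])],4))
q=W[222:238,247:328].reshape(-1,3);q=q[q[:,2]>.1];print('bar',q.mean(0),cv2.minAreaRect(q[:,:2].astype(np.float32)),q[:,2].max())
p=c['pixels'].astype(int);m=(p[...,2]>1.5*p[...,0])&(W[...,2]<.02)&(W[...,2]>.003)
B=W[40:240,230:340][m[40:240,230:340]];print('base',cv2.minAreaRect(B[:,:2].astype(np.float32)))
```

```text
90 17 [0.4451 0.2272 0.0666 0.015 ]
100 18 [0.4538 0.2298 0.0726 0.0189]
115 17 [0.4666 0.2329 0.0788 0.0211]
150 17 [0.4958 0.2307 0.0952 0.0144]
160 17 [0.5037 0.2323 0.0995 0.0144]
170 18 [0.5118 0.2324 0.1048 0.0153]
180 18 [0.5198 0.2329 0.1089 0.0151]
190 17 [0.5275 0.2339 0.113  0.0141]
200 17 [0.5352 0.2344 0.1183 0.0141]
210 35 [0.5534 0.237  0.1222 0.0509]
bar [0.55637703 0.23658057 0.13123947] ((0.5565565824508667, 0.23658917844295502), (0.012656118720769882, 0.0682220607995987), 4.258297443389893) 0.13568006107161557
base ((0.4995575547218323, 0.23170852661132812), (0.16871985793113708, 0.08919267356395721), 4.274630546569824)
```

Base, yaw (4.25°) and shaft (height 104 mm at x=0.527) all agree with the given dimensions. Descending to grasp.

```bash
python3 -m pendant '[{"tx":0,"ty":0.0015,"tz":-0.045,"rx":0,"ry":0,"rz":0,"grip":0},{"tx":0,"ty":0,"tz":-0.045,"rx":0,"ry":0,"rz":0,"grip":0},{"tx":0,"ty":0,"tz":-0.045,"rx":0,"ry":0,"rz":0,"grip":0},{"tx":0,"ty":0,"tz":-0.025,"rx":0,"ry":0,"rz":0,"grip":0},{"tx":0,"ty":0,"tz":-0.015,"rx":0,"ry":0,"rz":0,"grip":0},{"tx":0,"ty":0,"tz":0,"rx":0,"ry":0,"rz":0,"grip":0}]' && python3 -m pendant '[{"tx":0,"ty":0,"tz":0,"rx":0,"ry":0,"rz":0,"grip":120},{"tx":0,"ty":0,"tz":0,"rx":0,"ry":0,"rz":0,"grip":255},{"tx":0,"ty":0,"tz":0,"rx":0,"ry":0,"rz":0,"grip":255},{"tx":0,"ty":0,"tz":0,"rx":0,"ry":0,"rz":0,"grip":255},{"tx":0,"ty":0,"tz":0,"rx":0,"ry":0,"rz":0,"grip":255},{"tx":0,"ty":0,"tz":0,"rx":0,"ry":0,"rz":0,"grip":255}]' 80
```

```text
clock: 2.65
position: [0.5244, 0.2347, 0.0845]
tcp_rot: [[-0.997, -0.073, -0.003], [-0.073, 0.997, -0.001], [0.003, -0.001, -1.0]]
ft_force: [0.4, 0.2, 0.1]
gripper_width: 0.0855
clock: 3.25
position: [0.5268, 0.2345, 0.0876]
tcp_rot: [[-0.997, -0.072, 0.002], [-0.072, 0.997, 0.0], [-0.002, 0.0, -1.0]]
ft_force: [-0.5, -0.2, 3.8]
gripper_width: 0.0138
```

```bash
python3 -m pendant '[{"tx":0,"ty":0,"tz":0.01,"rx":0,"ry":0,"rz":0,"grip":255},{"tx":0,"ty":0,"tz":0.02,"rx":0,"ry":0,"rz":0,"grip":255},{"tx":0,"ty":0,"tz":0.03,"rx":0,"ry":0,"rz":0,"grip":255},{"tx":0,"ty":0,"tz":0.03,"rx":0,"ry":0,"rz":0,"grip":255},{"tx":0,"ty":0,"tz":0.03,"rx":0,"ry":0,"rz":0,"grip":255},{"tx":0,"ty":0,"tz":0.03,"rx":0,"ry":0,"rz":0,"grip":255},{"tx":0,"ty":0,"tz":0,"rx":0,"ry":0,"rz":0,"grip":255}]'
python3 - <<'E'
from h import *
c=shot('wrist','w2.png');d=shot('side','s2.png');W=pts(c)
im=d['pixels'][110:230,190:310,::-1]
cv2.imwrite('pics/c2.png',np.hstack([cv2.imread('pics/w2.png')[:,100:500],cv2.resize(im,(400,420))]))
E
```

```text
clock: 3.95
position: [0.5279, 0.2351, 0.2414]
tcp_rot: [[-0.997, -0.072, 0.008], [-0.072, 0.997, 0.003], [-0.008, 0.002, -1.0]]
ft_force: [0.1, 0.1, -1.9]
gripper_width: 0.0133
```

View pics/c2.png

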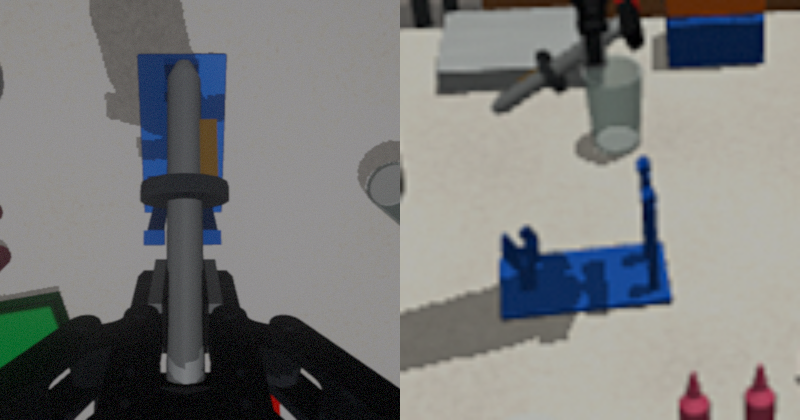

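The spindle is held and clear of the rack. Now I measure how it sits in the gripper.

```bash
cat >> h.py <<'E'
def shaft(c,rows,col,half=30,verbose=0):
    """fit shaft axis from wrist pic: per-row centre by left/right edges + top surface"""
    W=pts(c);out=[]
    E=np.array(c['extrinsics']);cam=np.linalg.inv(E)[:3,3]
    d=np.array(c['range_z'])
    for v in rows:
        dm=np.nanmin(np.where(d[v,col-6:col+6]>0,d[v,col-6:col+6],9))
        m=(d[v]>0)&(abs(d[v]-dm)<.012);u=np.arange(560);m&=abs(u-col)<half
        q=W[v,m]
        if len(q)<5: continue
        P=q[np.argmin(np.linalg.norm(q-cam,axis=1))]
        mid=(q[0]+q[-1])/2
        out.append((mid,np.linalg.norm(q[-1]-q[0]),W[v,int(u[m].mean())]))
    return out
E
python3 - <<'E'
from h import *
c=load('w2.npz')
o=shaft(c,list(range(90,175,6))+list(range(210,330,10)),285)
for a,b,t in o[::3]: print(a.round(4),round(b,4),t.round(4))
T=np.array([t for a,b,t in o]);m=T.mean(0);u,s,vt=np.linalg.svd(T-m);print(vt[0]*np.sign(vt[0][2]),s, np.abs((T-m)@vt[1]).max())
E
```

```text
[0.4457 0.2296 0.2106] 0.0158 [0.4456 0.2293 0.2182]
[0.4535 0.2301 0.2153] 0.0154 [0.4531 0.2298 0.2227]
[0.4608 0.2337 0.2214] 0.0216 [0.4603 0.2335 0.2258]
[0.4683 0.2343 0.2256] 0.0213 [0.4676 0.234  0.23  ]
[0.4757 0.2348 0.23  ] 0.0211 [0.4746 0.2344 0.235 ]
[0.4953 0.233  0.2395] 0.0155 [0.4929 0.2327 0.246 ]
[0.5067 0.2341 0.2461] 0.0156 [0.5036 0.2338 0.2527]
[0.5164 0.2351 0.2548] 0.0244 [0.5143 0.235  0.2584]
[0.5168 0.2353 0.2755] 0.0201 [0.5248 0.2361 0.264 ]
[0.85975833 0.04789757 0.50845004] [0.16398797 0.01275103 0.00625934] 0.012006063252965639
```

Measured slope is 30.7° with azimuth 4.4°, so it is undisturbed in the grip. I'll tilt it upright while carrying it to the drive.

```bash
python3 -m pendant '[{"tx":0,"ty":-0.01,"tz":0.01,"rx":0.011,"ry":-0.148,"rz":0,"grip":255},{"tx":0,"ty":-0.03,"tz":0.01,"rx":0.011,"ry":-0.148,"rz":0,"grip":255},{"tx":0.002,"ty":-0.04,"tz":0,"rx":0.011,"ry":-0.148,"rz":0,"grip":255},{"tx":0.002,"ty":-0.042,"tz":0,"rx":0.011,"ry":-0.148,"rz":0,"grip":255},{"tx":0.002,"ty":-0.042,"tz":0,"rx":0.011,"ry":-0.148,"rz":0,"grip":255},{"tx":0.002,"ty":-0.042,"tz":0,"rx":0.011,"ry":-0.148,"rz":0,"grip":255},{"tx":0.002,"ty":-0.042,"tz":0,"rx":0.011,"ry":-0.148,"rz":0,"grip":255},{"tx":0.002,"ty":-0.042,"tz":0,"rx":0,"ry":0,"rz":0,"grip":255},{"tx":0.002,"ty":-0.042,"tz":0,"rx":0,"ry":0,"rz":0,"grip":255},{"tx":0.002,"ty":-0.042,"tz":0,"rx":0,"ry":0,"rz":0,"grip":255}]' && python3 -m pendant '[{"tx":0.002,"ty":-0.04,"tz":0,"rx":0,"ry":0,"rz":0,"grip":255},{"tx":0,"ty":-0.03,"tz":0,"rx":0,"ry":0,"rz":0,"grip":255},{"tx":0,"ty":-0.02,"tz":0,"rx":0,"ry":0,"rz":0,"grip":255},{"tx":0,"ty":0,"tz":0,"rx":0,"ry":0,"rz":0,"grip":255}]'
python3 - <<'E'
from h import *
a=[shot(n,n[:2]+'3.png') for n in('scene','side','wrist')]
s=readout.observe();print(s['position'],s['tcp_rot'].round(3).tolist(),s['qpos'].round(2))
i=[cv2.resize(a[0]['pixels'][150:270,140:280],(400,300)),cv2.resize(a[1]['pixels'][190:340,190:330],(400,300)),cv2.resize(a[2]['pixels'],(400,300))]
cv2.imwrite('pics/c3.png',np.vstack([np.hstack(i[:2]),np.hstack([i[2],i[2]])])[...,::-1])
E
```

```text
clock: 5.05
position: [0.5519, -0.1426, 0.2494]
tcp_rot: [[-0.519, -0.074, 0.851], [-0.03, 0.997, 0.069], [-0.854, 0.01, -0.52]]
ft_force: [0.6, 0.2, -1.4]
gripper_width: 0.0138
clock: 5.45
position: [0.5547, -0.2339, 0.2519]
tcp_rot: [[-0.519, -0.071, 0.852], [-0.029, 0.997, 0.065], [-0.854, 0.01, -0.52]]
ft_force: [0.6, 0.5, -2.6]
gripper_width: 0.0137
[ 0.55543033 -0.2305156   0.25385319] [[-0.516, -0.076, 0.853], [-0.032, 0.997, 0.069], [-0.856, 0.008, -0.517]] [-0.9  -0.55 -0.7   0.67  0.79 -0.65]
```

View pics/c3.png

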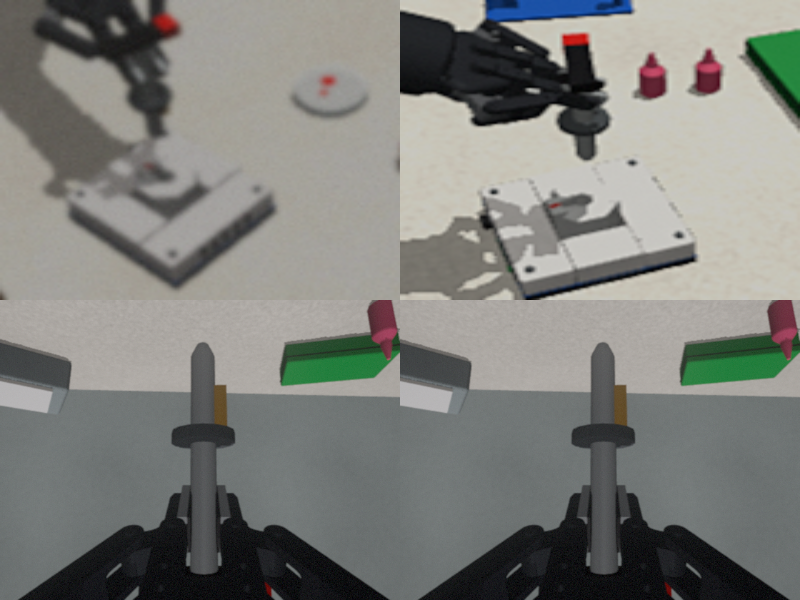

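Run:
```python
from h import *
c=load('wr3.npz');W=pts(c);d=c['range_z']
for v in list(range(48,180,6))+list(range(206,300,10)):
    col=284
    dm=d[v,col]; u=np.arange(560); m=(abs(d[v]-dm)<.012)&(d[v]>0)&(abs(u-col)<60)
    us=u[m]
    print(v,us.min(),us.max(),round(float(dm),4),W[v,int((us.min()+us.max())/2)].round(4))
for f in('sc3','si3'):
    c=load(f+'.npz');W=pts(c);z=W[...,2]
    m=(abs(W[...,0]-.535)<.05)&(abs(W[...,1]+.23)<.05)&(z>.085)&(z<.2)
    Q=W[m]
    for a in np.arange(.1,.24,.012):
        k=(Q[:,2]>a-.006)&(Q[:,2]<a+.006)
        if k.sum()>3: print(f,round(a,3),k.sum(),Q[k].min(0).round(4),Q[k].max(0).round(4),np.median(Q[k],0).round(4))
print(np.linalg.inv(load('si3.npz')['extrinsics'])[:3,3],np.linalg.inv(load('sc3.npz')['extrinsics'])[:3,3],np.linalg.inv(load('wr3.npz')['extrinsics'])[:3,3])
```

```text
48 225 343 0.3889 [ 7.319e-01 -2.156e-01 -1.000e-04]
54 225 343 0.3991 [ 7.423e-01 -2.148e-01 -1.000e-04]
60 278 288 0.1624 [ 0.5339 -0.2318  0.1533]
66 273 293 0.1602 [ 0.5319 -0.232   0.1578]
72 270 296 0.1571 [ 0.53   -0.2322  0.1622]
78 267 299 0.1576 [ 0.5304 -0.2322  0.165 ]
84 267 299 0.1563 [ 0.5312 -0.2321  0.1674]
90 267 299 0.1564 [ 0.5301 -0.2322  0.1711]
96 267 300 0.1561 [ 0.5308 -0.2322  0.1736]
102 267 300 0.1552 [ 0.5308 -0.2323  0.1766]
108 267 300 0.1538 [ 0.5312 -0.2322  0.1793]
114 267 300 0.1546 [ 0.5307 -0.2323  0.1824]
120 267 316 0.154 [ 0.532  -0.2287  0.1846]
126 267 316 0.1533 [ 0.5314 -0.2288  0.1877]
132 267 316 0.1525 [ 0.5309 -0.2289  0.1908]
138 267 316 0.151 [ 0.5326 -0.2287  0.1929]
144 267 316 0.151 [ 0.5323 -0.2288  0.1958]
150 267 316 0.1515 [ 0.5323 -0.2288  0.1986]
156 267 317 0.1502 [ 0.5327 -0.2284  0.2012]
162 267 317 0.1508 [ 0.533  -0.2284  0.2039]
168 267 317 0.1494 [ 0.5321 -0.2285  0.2069]
174 262 306 0.1359 [ 0.5196 -0.233   0.2136]
206 266 301 0.1458 [ 0.5326 -0.2325  0.2236]
216 266 302 0.1459 [ 0.5328 -0.2322  0.2279]
226 266 302 0.
[... 485 characters left out ...]
0.2262  0.1775] [ 0.5431 -0.2361  0.1706]
sc3 0.184 22 [ 0.5357 -0.2411  0.1782] [ 0.5477 -0.2167  0.189 ] [ 0.5415 -0.2328  0.1849]
sc3 0.196 12 [ 0.5388 -0.239   0.1901] [ 0.5479 -0.2266  0.1966] [ 0.5444 -0.2337  0.192 ]
si3 0.16 16 [ 0.5322 -0.2416  0.1569] [ 0.5456 -0.2356  0.166 ] [ 0.539  -0.2397  0.1627]
si3 0.172 22 [ 0.5327 -0.242   0.1667] [ 0.5461 -0.2364  0.1767] [ 0.5394 -0.2394  0.1719]
si3 0.184 28 [ 0.5334 -0.2425  0.178 ] [ 0.5468 -0.2345  0.1899] [ 0.5399 -0.2397  0.1834]
si3 0.196 14 [ 0.5342 -0.2416  0.1901] [ 0.5472 -0.237   0.1978] [ 0.5417 -0.2394  0.1931]
[ 0.57248288 -0.78203647  0.82500876] [ 1.4048488  -0.5451212   1.19520653] [ 0.38966003 -0.24272374  0.25408415]
```

The shaft's nose is about 8 mm too far in +x and 2–3 mm too far in −y of the bore, and it leans forward about 1°. Correcting and lowering to just above the mouth.

```bash
python3 -m pendant '[{"tx":-0.0105,"ty":0.003,"tz":-0.01,"rx":0,"ry":-0.02,"rz":0,"grip":255},{"tx":0,"ty":0,"tz":-0.025,"rx":0,"ry":0,"rz":0,"grip":255},{"tx":0,"ty":0,"tz":-0.02,"rx":0,"ry":0,"rz":0,"grip":255},{"tx":0,"ty":0,"tz":-0.01,"rx":0,"ry":0,"rz":0,"grip":255},{"tx":0,"ty":0,"tz":0,"rx":0,"ry":0,"rz":0,"grip":255},{"tx":0,"ty":0,"tz":0,"rx":0,"ry":0,"rz":0,"grip":255}]'
python3 - <<'E'
from h import *
a=[shot(n,n[:2]+'4.png') for n in('scene','side','wrist')]
s=readout.observe();print(s['position'],s['tcp_rot'].round(3).tolist())
i=[cv2.resize(a[0]['pixels'][180:260,160:240],(400,400),interpolation=2),cv2.resize(a[1]['pixels'][230:330,200:300],(400,400),interpolation=2)]
cv2.imwrite('pics/c4.png',np.hstack(i)[...,::-1])
for f in('sc4','si4'):
    c=load(f+'.npz');W=pts(c);z=W[...,2]
    m=(abs(W[...,0]-.53)<.03)&(abs(W[...,1]+.23)<.03)
    Q=W[m&(z>.08)&(z<.18)]
    for a in np.arange(.085,.18,.008):
        k=(Q[:,2]>a-.004)&(Q[:,2]<a+.004)
        if k.sum()>3: print(f,round(a,3),k.sum(),Q[k].min(0).round(4),Q[k].max(0).round(4))
E
```

```text
clock: 6.2
position: [0.5461, -0.2282, 0.193]
tcp_rot: [[-0.495, -0.077, 0.865], [-0.037, 0.997, 0.068], [-0.868, 0.001, -0.496]]
ft_force: [-1.1, -0.8, -2.9]
gripper_width: 0.0139
[ 0.54642421 -0.22936334  0.19462171] [[-0.494, -0.076, 0.866], [-0.039, 0.997, 0.066], [-0.869, -0.001, -0.495]]
sc4 0.101 6 [ 0.5314 -0.235   0.0979] [ 0.5391 -0.2222  0.1027]
sc4 0.109 14 [ 0.5314 -0.2358  0.1053] [ 0.5409 -0.2213  0.1125]
sc4 0.117 11 [ 0.5277 -0.2349  0.114 ] [ 0.5406 -0.225   0.1205]
sc4 0.125 12 [ 0.5337 -0.2346  0.1216] [ 0.5394 -0.2153  0.1286]
sc4 0.133 16 [ 0.5324 -0.2359  0.1294] [ 0.5428 -0.2147  0.137 ]
sc4 0.149 5 [ 0.5402 -0.242   0.151 ] [ 0.5491 -0.2189  0.1524]
sc4 0.157 76 [ 0.5124 -0.2464  0.1536] [ 0.5511 -0.2105  0.161 ]
sc4 0.165 49 [ 0.5215 -0.2474  0.1611] [ 0.5521 -0.2087  0.1688]
sc4 0.173 13 [ 0.5326 -0.233   0.1703] [ 0.5447 -0.2228  0.1765]
si4 0.101 8 [ 0.5262 -0.2392  0.0997] [ 0.54   -0.2326  0.1041]
si4 0.109 12 [ 0.5266 -0.2397  0.1057] [ 0.5404 -0.2321  0.1127]
si4 0.117 19 [ 0.5268 -0.239   0.1131] [ 0.541  -0.2292  0.1195]
si4 0.125 14 [ 0.5253 -0.239   0.1219] [ 0.5391 -0.2297  0.1287]
si4 0.133 15 [ 0.5257 -0.2398  0.1292] [ 0.5394 -0.2315  0.1365]
si4 0.157 88 [ 0.5142 -0.2508  0.1539] [ 0.5521 -0.2173  0.161 ]
si4 0.165 82 [ 0.5146 -0.2526  0.161 ] [ 0.5522 -0.2174  0.1684]
si4 0.173 16 [ 0.5262 -0.2402  0.1703] [ 0.5396 -0.2326  0.1768]
```

View pics/c4.png

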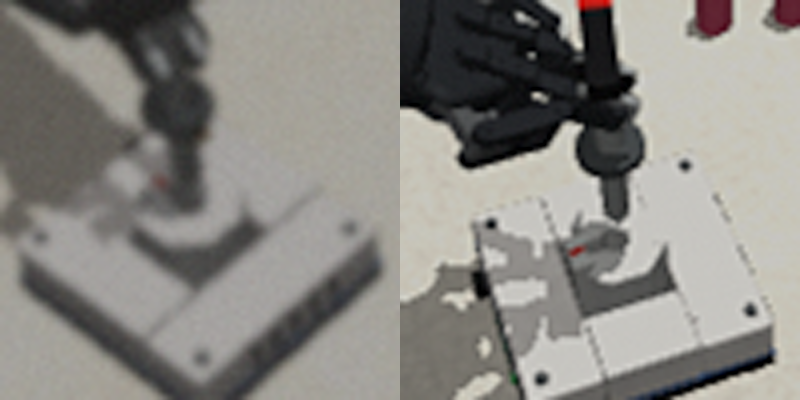

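View pics/wr4.png

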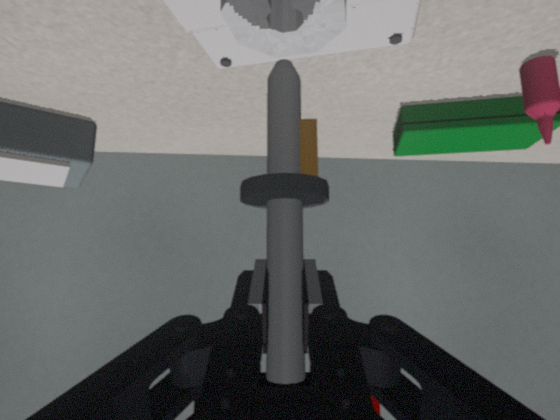

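In the side view the spindle is upright and aligned in y, with x about 2.5 mm over. Correct that and insert partway, watching the force.

```bash
python3 -m pendant '[{"tx":-0.0025,"ty":0,"tz":-0.01,"rx":0,"ry":0,"rz":0,"grip":255},{"tx":0,"ty":0,"tz":-0.01,"rx":0,"ry":0,"rz":0,"grip":255},{"tx":0,"ty":0,"tz":-0.01,"rx":0,"ry":0,"rz":0,"grip":255},{"tx":0,"ty":0,"tz":-0.005,"rx":0,"ry":0,"rz":0,"grip":255},{"tx":0,"ty":0,"tz":0,"rx":0,"ry":0,"rz":0,"grip":255}]' && python3 -m pendant '[{"tx":0,"ty":0,"tz":-0.005,"rx":0,"ry":0,"rz":0,"grip":255},{"tx":0,"ty":0,"tz":0,"rx":0,"ry":0,"rz":0,"grip":255}]'
```

```text
clock: 6.85
position: [0.5427, -0.2285, 0.1552]
tcp_rot: [[-0.498, -0.076, 0.864], [-0.034, 0.997, 0.067], [-0.867, 0.004, -0.499]]
ft_force: [0.5, -0.1, -2.7]
gripper_width: 0.0133
clock: 7.05
position: [0.543, -0.2286, 0.1513]
tcp_rot: [[-0.497, -0.076, 0.865], [-0.035, 0.997, 0.067], [-0.867, 0.003, -0.498]]
ft_force: [-0.0, -0.1, -2.8]
gripper_width: 0.0137
```

```bash
python3 -m pendant '[{"tx":0,"ty":0,"tz":-0.005,"rx":0,"ry":0,"rz":0,"grip":255},{"tx":0,"ty":0,"tz":0,"rx":0,"ry":0,"rz":0,"grip":255}]' && python3 -m pendant '[{"tx":0,"ty":0,"tz":-0.002,"rx":0,"ry":0,"rz":0,"grip":255},{"tx":0,"ty":0,"tz":0,"rx":0,"ry":0,"rz":0,"grip":255}]'
python3 - <<'E'
from h import *
a=[shot(n,n[:2]+'5.png') for n in('scene','side','wrist')]
i=[cv2.resize(a[0]['pixels'][180:260,160:240],(400,400),interpolation=2),cv2.resize(a[1]['pixels'][230:330,200:300],(400,400),interpolation=2)]
cv2.imwrite('pics/c5.png',np.hstack(i)[...,::-1])
E
```

```text
clock: 7.25
position: [0.543, -0.2286, 0.1464]
tcp_rot: [[-0.497, -0.076, 0.865], [-0.035, 0.997, 0.067], [-0.867, 0.003, -0.498]]
ft_force: [0.3, -0.2, -3.6]
gripper_width: 0.0135
clock: 7.45
position: [0.5432, -0.2287, 0.145]
tcp_rot: [[-0.496, -0.076, 0.865], [-0.036, 0.997, 0.067], [-0.867, 0.002, -0.498]]
ft_force: [0.1, -0.8, -3.2]
gripper_width: 0.0136
```

View pics/c5.png

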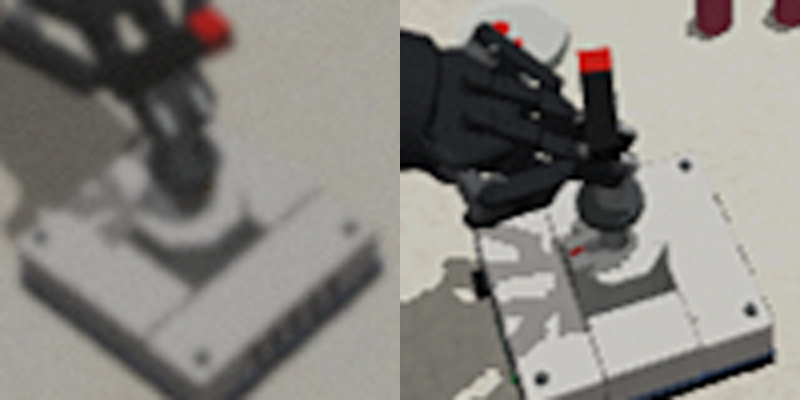

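View pics/wr5.png

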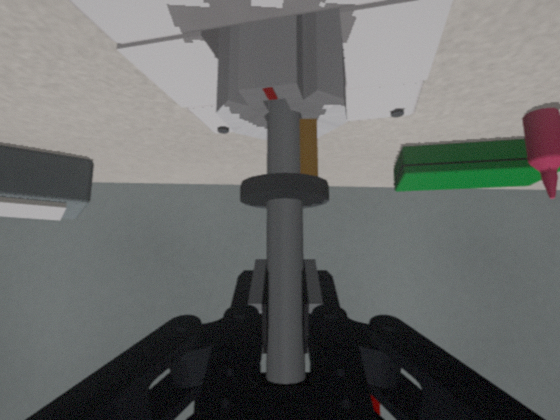

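The nose is in the bore and the brass key (wrist, (308,140)) is just above the rim. I'll creep down to contact.

```bash
python3 -m pendant '[{"tx":0,"ty":0,"tz":-0.002,"rx":0,"ry":0,"rz":0,"grip":255},{"tx":0,"ty":0,"tz":0,"rx":0,"ry":0,"rz":0,"grip":255}]'; python3 -m pendant '[{"tx":0,"ty":0,"tz":-0.0015,"rx":0,"ry":0,"rz":0,"grip":255},{"tx":0,"ty":0,"tz":0,"rx":0,"ry":0,"rz":0,"grip":255}]';  python3 - <<'E'
from h import *
c=load('si5.npz');W=pts(c);z=W[...,2]
m=(abs(W[...,0]-.53)<.03)&(abs(W[...,1]+.23)<.03)&(z>.08)&(z<.125);Q=W[m]
print(np.sort(Q[:,2])[-30:].round(4)); 
for a in np.arange(.082,.125,.004):
  k=abs(Q[:,2]-a)<.002
  if k.sum()>2: print(round(a,3),k.sum(),Q[k].min(0).round(4),Q[k].max(0).round(4))
E
```

```text
clock: 7.8
position: [0.5432, -0.2288, 0.143]
tcp_rot: [[-0.496, -0.076, 0.865], [-0.036, 0.997, 0.067], [-0.867, 0.002, -0.497]]
ft_force: [-0.5, 0.2, -2.4]
gripper_width: 0.0136
clock: 8.0
position: [0.5437, -0.229, 0.1429]
tcp_rot: [[-0.494, -0.077, 0.866], [-0.037, 0.997, 0.067], [-0.868, 0.001, -0.496]]
ft_force: [-1.1, 1.0, -0.1]
gripper_width: 0.0135
[0.1137 0.114  0.114  0.1141 0.1141 0.1141 0.1141 0.1143 0.1145 0.1146
 0.1147 0.1147 0.1147 0.1147 0.1148 0.1154 0.1157 0.1163 0.1164 0.1183
 0.1183 0.1188 0.1192 0.1192 0.1211 0.1214 0.1215 0.1217 0.1227 0.1237]
0.082 4 [ 0.527  -0.2374  0.0807] [ 0.5366 -0.2335  0.0839]
0.086 6 [ 0.525  -0.239   0.0842] [ 0.5343 -0.2365  0.0868]
0.106 13 [ 0.5148 -0.2502  0.1041] [ 0.5496 -0.2291  0.1079]
0.11 54 [ 0.5104 -0.2507  0.1081] [ 0.5497 -0.2196  0.1119]
0.114 82 [ 0.5106 -0.2511  0.112 ] [ 0.5477 -0.2183  0.1157]
0.118 7 [ 0.5224 -0.2373  0.1163] [ 0.5363 -0.2312  0.1192]
0.122 6 [ 0.5228 -0.2384  0.1211] [ 0.5365 -0.2323  0.1237]
```

Contact with the rim is showing (Fz from −3 to 0 N; collar top about 110 mm, as expected). Release.

```bash
python3 -m pendant '[{"tx":0,"ty":0,"tz":-0.0005,"rx":0,"ry":0,"rz":0,"grip":255},{"tx":0,"ty":0,"tz":0,"rx":0,"ry":0,"rz":0,"grip":255}]' 20;  python3 -m pendant '[{"tx":0,"ty":0,"tz":0,"rx":0,"ry":0,"rz":0,"grip":180},{"tx":0,"ty":0,"tz":0,"rx":0,"ry":0,"rz":0,"grip":150},{"tx":0,"ty":0,"tz":0,"rx":0,"ry":0,"rz":0,"grip":60},{"tx":0,"ty":0,"tz":0,"rx":0,"ry":0,"rz":0,"grip":0},{"tx":0,"ty":0,"tz":0,"rx":0,"ry":0,"rz":0,"grip":0},{"tx":0,"ty":0,"tz":0,"rx":0,"ry":0,"rz":0,"grip":0},{"tx":0,"ty":0,"tz":0,"rx":0,"ry":0,"rz":0,"grip":0}]';python3 - <<'E'
from h import *
a=[shot(n,n[:2]+'6.png') for n in('scene','side','wrist')]
i=[cv2.resize(a[0]['pixels'][160:260,150:250],(400,400),interpolation=2),cv2.resize(a[1]['pixels'][210:330,190:310],(400,400),interpolation=2)]
cv2.imwrite('pics/c6.png',np.hstack(i)[...,::-1])
E
```

```text
clock: 8.2
position: [0.5438, -0.2291, 0.1429]
tcp_rot: [[-0.494, -0.077, 0.866], [-0.038, 0.997, 0.067], [-0.869, 0.001, -0.495]]
ft_force: [-1.6, 1.1, 2.5]
gripper_width: 0.0135
clock: 8.9
position: [0.5433, -0.2288, 0.1412]
tcp_rot: [[-0.496, -0.076, 0.865], [-0.036, 0.997, 0.067], [-0.868, 0.002, -0.497]]
ft_force: [-0.3, -0.2, -0.8]
gripper_width: 0.0854
```

View pics/c6.png

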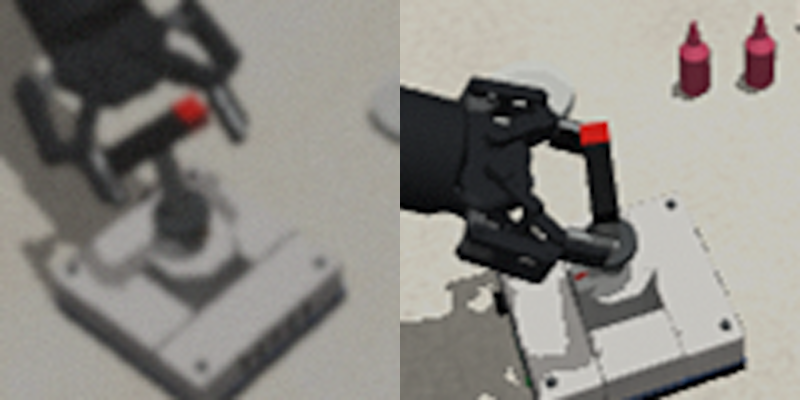

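View pics/wr6.png

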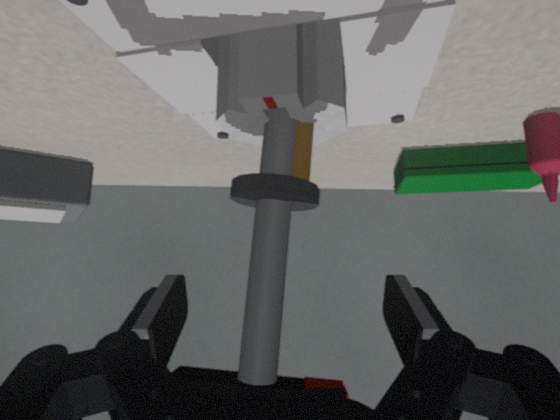

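The spindle stands on the rim, leaning slightly toward −y, with the jaws clear. Back straight out, rise, turn the tool down and look again.

```bash
python3 -m pendant '[{"tx":-0.03,"ty":-0.002,"tz":0,"rx":0,"ry":0,"rz":0,"grip":0},{"tx":-0.045,"ty":-0.003,"tz":0,"rx":0,"ry":0,"rz":0,"grip":0},{"tx":-0.045,"ty":-0.003,"tz":0.01,"rx":0,"ry":0,"rz":0,"grip":0},{"tx":0,"ty":0,"tz":0.045,"rx":0,"ry":0,"rz":0,"grip":0},{"tx":0,"ty":0,"tz":0.045,"rx":0,"ry":0,"rz":0,"grip":0},{"tx":0,"ty":0,"tz":0.03,"rx":-0.011,"ry":0.149,"rz":0,"grip":0},{"tx":0,"ty":0,"tz":0,"rx":-0.011,"ry":0.149,"rz":0,"grip":0},{"tx":0,"ty":0,"tz":0,"rx":-0.011,"ry":0.149,"rz":0,"grip":0},{"tx":0,"ty":0,"tz":0,"rx":-0.011,"ry":0.149,"rz":0,"grip":0},{"tx":0,"ty":0,"tz":0,"rx":-0.011,"ry":0.149,"rz":0,"grip":0}]' ;  python3 -m pendant '[{"tx":0,"ty":0,"tz":0,"rx":-0.011,"ry":0.149,"rz":0,"grip":0},{"tx":0,"ty":0,"tz":0,"rx":-0.011,"ry":0.149,"rz":0,"grip":0},{"tx":0,"ty":0,"tz":0,"rx":0,"ry":0,"rz":0,"grip":0}]'
python3 - <<'E'
from h import *
a=[shot(n,n[:2]+'7.png') for n in('scene','side','wrist')]
s=readout.observe();print(s['position'],s['tcp_rot'].round(3).tolist(),s['qpos'].round(2))
i=[cv2.resize(a[0]['pixels'][160:260,150:250],(400,400),interpolation=2),cv2.resize(a[1]['pixels'][210:330,190:310],(400,400),interpolation=2)]
cv2.imwrite('pics/c7.png',np.hstack(i)[...,::-1])
E
```

```text
clock: 10.05
position: [0.4282, -0.2375, 0.2717]
tcp_rot: [[-0.953, -0.075, 0.293], [-0.072, 0.997, 0.021], [-0.294, -0.001, -0.956]]
ft_force: [0.2, 0.5, 0.2]
gripper_width: 0.085
clock: 10.35
position: [0.4312, -0.2366, 0.2651]
tcp_rot: [[-0.997, -0.078, -0.005], [-0.078, 0.997, 0.008], [0.004, 0.009, -1.0]]
ft_force: [-0.1, 0.7, -2.0]
gripper_width: 0.0856
[ 0.4278325  -0.23673839  0.26924763] [[-0.997, -0.074, 0.003], [-0.074, 0.997, 0.004], [-0.003, 0.004, -1.0]] [-0.65 -0.03  0.09  1.7   0.01 -0.72]
```

View pics/c7.png

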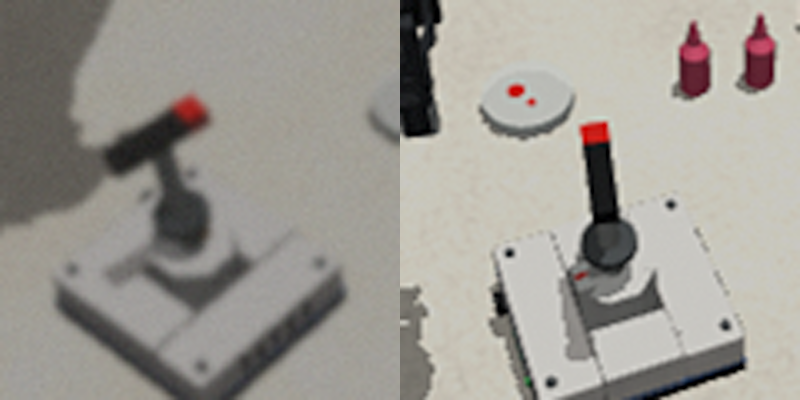

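View pics/wr7.png

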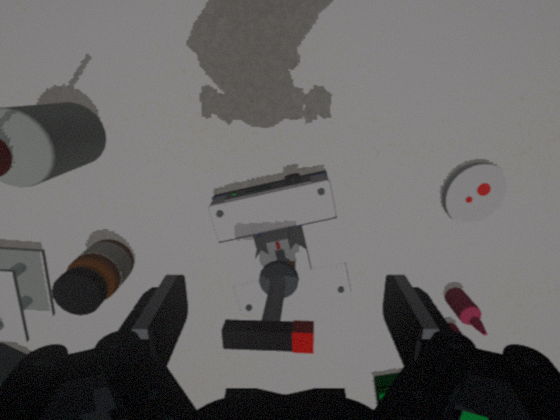

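It stands free, key on the rim; the wrist view shows the bar from (223,335) to its red end at (313,338). Measure the bar and the drive's yaw.

Run:
```python
from h import *
for f in('wr7','sc7','si7'):
    c=load(f+'.npz');W=pts(c);z=W[...,2];p=c['pixels'].astype(int)
    m=(abs(W[...,0]-.535)<.06)&(abs(W[...,1]+.235)<.07)
    B=W[m&(z>.184)&(z<.215)]
    print(f,len(B),B[:,2].max(),cv2.minAreaRect(B[:,:2].astype(np.float32)))
    R=W[m&(z>.18)&(p[...,0]>1.7*p[...,1])];print(' red',R.mean(0).round(4)); K=W[m&(z>.18)&(p[...,0]<1.4*p[...,1])];print(' blk',K.mean(0).round(4), 'az',np.degrees(np.arctan2(*(R.mean(0)-K.mean(0))[[1,0]])))
    m=(abs(W[...,0]-.53)<.12)&(abs(W[...,1]+.23)<.12)
    D=W[m&(z>.04)&(z<.05)];print(' housing',cv2.minAreaRect(D[:,:2].astype(np.float32)))
    D=W[m&(z>.068)&(z<.076)];print(' boss',cv2.minAreaRect(D[:,:2].astype(np.float32)))
    r=W[m&(z>.066)&(z<.08)&(p[...,0]>1.5*p[...,1])];print(' mark',len(r),r.mean(0) if len(r) else '')
```

```text
wr7 2587 0.19965334190662992 ((0.52845698595047, -0.24154101312160492), (0.02009882777929306, 0.07065661251544952), 5.996426582336426)
 red [ 0.5228 -0.216   0.1956]
 blk [ 0.5261 -0.2496  0.1919] az 95.75886997413838
 housing ((0.5283728241920471, -0.23052462935447693), (0.15124619007110596, 0.14051005244255066), 17.118295669555664)
 boss ((0.5235804915428162, -0.22888894379138947), (0.06104845553636551, 0.04923108220100403), 79.73873138427734)
 mark 24 [ 0.507014   -0.23643651  0.07199753]
sc7 226 0.20191579234711787 ((0.5296154022216797, -0.24012842774391174), (0.02380090206861496, 0.07157919555902481), 6.123856544494629)
 red [ 0.5262 -0.2177  0.2232]
 blk [ 0.4922 -0.2385  0.5346] az 31.425254349555946
 housing ((0.5300513505935669, -0.22785864770412445), (0.1563253551721573, 0.14492440223693848), 18.13044548034668)
 boss ((0.5335100293159485, -0.22937162220478058), (0.05983661860227585, 0.050946708768606186), 77.79981231689453)
 mark 0 
si7 249 0.20057811001592696 ((0.5298218131065369, -0.24283990263938904), (0.018115030601620674, 0.07204685360193253), 6.184759140014648)
 red [ 0.5267 -0.2208  0.1973]
 blk [ 0.4903 -0.2425  0.542 ] az 30.854033080136162
 housing ((0.530109703540802, -0.23117396235466003), (0.1517764925956726, 0.1416795551776886), 16.712202072143555)
 boss ((0.5307320952415466, -0.23691552877426147), (0.05947435274720192, 0.04908837750554085), 5.115584850311279)
 mark 6 [ 0.50641082 -0.23879643  0.07233321]
```

The bar centre is at (0.529, −0.241) with its key side at 96°, and the drive's yaw is 17.1°, so the turn needed is about +101°. Moving above the bar with the jaws across it.

```bash
python3 -m pendant '[{"tx":0,"ty":0,"tz":0,"rx":0,"ry":0,"rz":-0.14,"grip":0},{"tx":0,"ty":0,"tz":0,"rx":0,"ry":0,"rz":-0.14,"grip":0},{"tx":0,"ty":0,"tz":0,"rx":0,"ry":0,"rz":-0.14,"grip":0},{"tx":0,"ty":0,"tz":0,"rx":0,"ry":0,"rz":-0.14,"grip":0},{"tx":0,"ty":0,"tz":0,"rx":0,"ry":0,"rz":-0.14,"grip":0},{"tx":0.02,"ty":-0.0045,"tz":0,"rx":0,"ry":0,"rz":-0.14,"grip":0},{"tx":0.02,"ty":0,"tz":0,"rx":0,"ry":0,"rz":-0.14,"grip":0},{"tx":0.02,"ty":0,"tz":0,"rx":0,"ry":0,"rz":-0.14,"grip":0},{"tx":0.02,"ty":0,"tz":0,"rx":0,"ry":0,"rz":-0.14,"grip":0},{"tx":0.02,"ty":0,"tz":0,"rx":0,"ry":0,"rz":-0.14,"grip":0}]' ;  python3 -m pendant '[{"tx":0,"ty":0,"tz":0,"rx":0,"ry":0,"rz":-0.14,"grip":0},{"tx":0,"ty":0,"tz":0,"rx":0,"ry":0,"rz":0,"grip":0},{"tx":0,"ty":0,"tz":0,"rx":0,"ry":0,"rz":0,"grip":0}]'
python3 - <<'E'
from h import *
a=shot('wrist','wr8.png')
s=readout.observe();print(s['position'],s['tcp_rot'].round(3).tolist(),s['qpos'].round(2))
W=pts(a);z=W[...,2]
m=(abs(W[...,0]-.535)<.06)&(abs(W[...,1]+.235)<.07)
B=W[m&(z>.184)&(z<.215)];print(cv2.minAreaRect(B[:,:2].astype(np.float32)))
B=B[(np.abs(B[:,0]-.529)<.006)]
A=np.c_[B[:,1],np.ones(len(B))];print(np.linalg.lstsq(A,B[:,2],rcond=None)[0])
E
```

```text
clock: 11.5
position: [0.527, -0.242, 0.2722]
tcp_rot: [[-0.234, 0.972, 0.009], [0.972, 0.234, -0.004], [-0.006, 0.008, -1.0]]
ft_force: [0.5, -0.9, -0.1]
gripper_width: 0.0857
clock: 11.8
position: [0.5266, -0.2418, 0.2714]
tcp_rot: [[-0.106, 0.994, 0.006], [0.994, 0.106, -0.004], [-0.004, 0.006, -1.0]]
ft_force: [0.2, 0.1, 0.4]
gripper_width: 0.0852
[ 0.5267704  -0.24176596  0.27119058] [[-0.105, 0.994, 0.006], [0.994, 0.105, -0.004], [-0.004, 0.006, -1.0]] [-0.55  0.2   0.35  1.71  0.    0.92]
((0.5282049775123596, -0.24068322777748108), (0.01854255050420761, 0.07131342589855194), 5.488936901092529)
[0.06552234 0.21066505]
```

View pics/wr8.png

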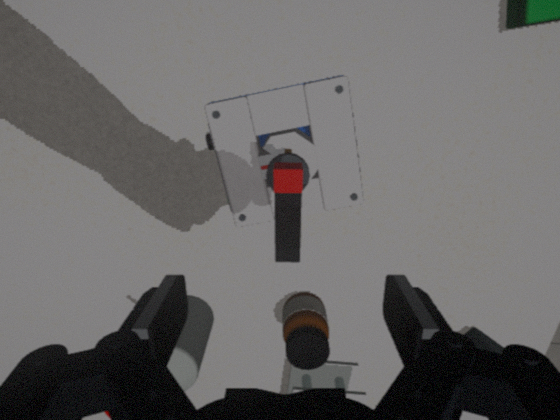

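```bash
python3 -m pendant '[{"tx":0.002,"ty":0.0005,"tz":-0.03,"rx":0,"ry":0,"rz":0,"grip":0},{"tx":0,"ty":0,"tz":-0.03,"rx":0,"ry":0,"rz":0,"grip":0},{"tx":0,"ty":0,"tz":-0.03,"rx":0,"ry":0,"rz":0,"grip":0},{"tx":0,"ty":0,"tz":-0.01,"rx":0,"ry":0,"rz":0,"grip":0},{"tx":0,"ty":0,"tz":0,"rx":0,"ry":0,"rz":0,"grip":0}]'; python3 -m pendant '[{"tx":0,"ty":0,"tz":0,"rx":0,"ry":0,"rz":0,"grip":100},{"tx":0,"ty":0,"tz":0,"rx":0,"ry":0,"rz":0,"grip":160},{"tx":0,"ty":0,"tz":0,"rx":0,"ry":0,"rz":0,"grip":255},{"tx":0,"ty":0,"tz":0,"rx":0,"ry":0,"rz":0,"grip":255},{"tx":0,"ty":0,"tz":0,"rx":0,"ry":0,"rz":0,"grip":255},{"tx":0,"ty":0,"tz":0,"rx":0,"ry":0,"rz":0,"grip":255}]' 50
python3 - <<'E'
from h import *
a=[shot(n,n[:2]+'9.png') for n in('scene','side')]
i=[cv2.resize(a[0]['pixels'][160:260,150:250],(400,400),interpolation=2),cv2.resize(a[1]['pixels'][210:330,190:310],(400,400),interpolation=2)]
cv2.imwrite('pics/c9.png',np.hstack(i)[...,::-1])
E
```

```text
clock: 12.35
position: [0.5281, -0.2403, 0.168]
tcp_rot: [[-0.105, 0.995, 0.001], [0.995, 0.105, -0.001], [-0.001, 0.001, -1.0]]
ft_force: [-1.0, 0.6, -0.4]
gripper_width: 0.0855
clock: 12.95
position: [0.5302, -0.2413, 0.1705]
tcp_rot: [[-0.104, 0.995, 0.005], [0.995, 0.104, -0.004], [-0.004, 0.005, -1.0]]
ft_force: [0.2, -0.9, 3.3]
gripper_width: 0.0169
```

View pics/c9.png

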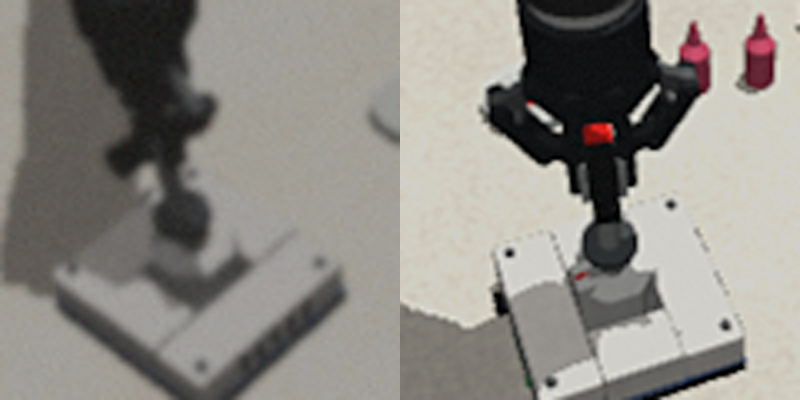

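The bar is gripped across its middle. Straightening the lean first, with a 1 mm lift.

```bash
python3 -m pendant '[{"tx":0,"ty":0.0025,"tz":0.001,"rx":-0.016,"ry":-0.0017,"rz":0,"grip":255},{"tx":0,"ty":0.0025,"tz":0,"rx":-0.016,"ry":-0.0017,"rz":0,"grip":255},{"tx":0,"ty":0.0025,"tz":0,"rx":-0.016,"ry":-0.0017,"rz":0,"grip":255},{"tx":0,"ty":0.002,"tz":0,"rx":-0.016,"ry":-0.0017,"rz":0,"grip":255},{"tx":0,"ty":0,"tz":0,"rx":0,"ry":0,"rz":0,"grip":255}]'
python3 - <<'E'
from h import *
a=[shot(n,n[:2]+'10.png') for n in('scene','side','wrist')]
for f in('sc10','si10'):
    c=load(f+'.npz');W=pts(c);z=W[...,2]
    m=(abs(W[...,0]-.53)<.03)&(abs(W[...,1]+.23)<.03)
    Q=W[m&(z>.075)&(z<.18)]
    for a in np.arange(.078,.18,.008):
        k=(Q[:,2]>a-.004)&(Q[:,2]<a+.004)
        if k.sum()>3: print(f,round(a,3),k.sum(),Q[k].min(0).round(4),Q[k].max(0).round(4))
print(readout.observe()['ft_torque'],readout.observe()['qpos'].round(2))
E
```

```text
clock: 13.55
position: [0.53, -0.2315, 0.1719]
tcp_rot: [[-0.105, 0.994, 0.012], [0.992, 0.105, -0.07], [-0.071, 0.005, -0.997]]
ft_force: [-0.5, -2.2, 5.5]
gripper_width: 0.017
sc10 0.078 39 [ 0.5165 -0.2542  0.075 ] [ 0.5564 -0.2025  0.0807]
sc10 0.086 6 [ 0.532  -0.2344  0.0833] [ 0.5386 -0.2274  0.0896]
sc10 0.102 8 [ 0.5356 -0.2458  0.1018] [ 0.5498 -0.2117  0.106 ]
sc10 0.11 103 [ 0.511  -0.248   0.1061] [ 0.5502 -0.2099  0.1139]
sc10 0.118 18 [ 0.5212 -0.2474  0.1143] [ 0.5508 -0.221   0.1211]
sc10 0.126 10 [ 0.5296 -0.2342  0.1222] [ 0.5375 -0.2237  0.1298]
sc10 0.134 12 [ 0.5284 -0.237   0.1308] [ 0.5381 -0.2234  0.1351]
sc10 0.142 14 [ 0.5253 -0.237   0.139 ] [ 0.539  -0.2223  0.1454]
sc10 0.15 10 [ 0.5286 -0.236   0.1463] [ 0.5359 -0.2224  0.154 ]
sc10 0.158 12 [ 0.5298 -0.2359  0.1547] [ 0.5386 -0.2232  0.1613]
sc10 0.174 6 [ 0.5304 -0.2382  0.1711] [ 0.5454 -0.2329  0.1776]
si10 0.078 8 [ 0.5245 -0.2385  0.0754] [ 0.5364 -0.2339  0.08  ]
si10 0.086 4 [ 0.5295 -0.2379  0.0823] [ 0.5365 -0.2351  0.0863]
si10 0.102 14 [ 0.5191 -0.2511  0.1003] [ 0.5492 -0.2367  0.1056]
si10 0.11 151 [ 0.5124 -0.2506  0.106 ] [ 0.5498 -0.2123  0.1134]
si10 0.118 17 [ 0.5246 -0.2388  0.1141] [ 0.5385 -0.229   0.1219]
si10 0.126 14 [ 0.5228 -0.2394  0.1225] [ 0.5369 -0.2303  0.1298]
si10 0.134 12 [ 0.5236 -0.2385  0.1302] [ 0.5374 -0.2331  0.1368]
si10 0.142 16 [ 0.5239 -0.2393  0.1381] [ 0.5378 -0.2333  0.1454]
si10 0.174 5 [ 0.518  -0.2436  0.1744] [ 0.5461 -0.2393  0.1778]
[-0.64126825  0.25649191  0.01195973] [-0.5   0.14  0.08  1.46 -0.06  0.97]
```

The spindle is upright (side-view axis at x 0.5305 at all heights). Turning +101°: 10 rows first, then the rest.

```bash
python3 -m pendant '[{"tx":0,"ty":0,"tz":0,"rx":0,"ry":0,"rz":0.13,"grip":255},{"tx":0,"ty":0,"tz":0,"rx":0,"ry":0,"rz":0.13,"grip":255},{"tx":0,"ty":0,"tz":0,"rx":0,"ry":0,"rz":0.13,"grip":255},{"tx":0,"ty":0,"tz":0,"rx":0,"ry":0,"rz":0.13,"grip":255},{"tx":0,"ty":0,"tz":0,"rx":0,"ry":0,"rz":0.13,"grip":255}]'; python3 -m pendant '[{"tx":0,"ty":0,"tz":0,"rx":0,"ry":0,"rz":0.13,"grip":255},{"tx":0,"ty":0,"tz":0,"rx":0,"ry":0,"rz":0.13,"grip":255},{"tx":0,"ty":0,"tz":0,"rx":0,"ry":0,"rz":0.13,"grip":255},{"tx":0,"ty":0,"tz":0,"rx":0,"ry":0,"rz":0.13,"grip":255},{"tx":0,"ty":0,"tz":0,"rx":0,"ry":0,"rz":0.13,"grip":255},{"tx":0,"ty":0,"tz":0,"rx":0,"ry":0,"rz":0,"grip":255}]';python3 - <<'E'
from h import *
a=[shot(n,n[:2]+'11.png') for n in('scene','side')]
i=[cv2.resize(a[0]['pixels'][160:260,150:250],(400,400),interpolation=2),cv2.resize(a[1]['pixels'][210:330,190:310],(400,400),interpolation=2)]
cv2.imwrite('pics/c11.png',np.hstack(i)[...,::-1])
print(readout.observe()['ft_torque'],readout.observe()['qpos'].round(2))
E
```

```text
clock: 14.2
position: [0.5313, -0.2316, 0.1719]
tcp_rot: [[-0.687, 0.725, 0.053], [0.723, 0.689, -0.049], [-0.072, 0.005, -0.997]]
ft_force: [2.6, -2.5, 4.1]
gripper_width: 0.017
clock: 14.8
position: [0.5315, -0.2309, 0.1718]
tcp_rot: [[-0.984, 0.165, 0.072], [0.165, 0.986, -0.008], [-0.072, 0.004, -0.997]]
ft_force: [3.3, -0.0, 5.3]
gripper_width: 0.017
[ 0.02936678 -0.77673769  0.02493633] [-0.54  0.11  0.04  1.44  0.03 -0.37]
```

View pics/c11.png

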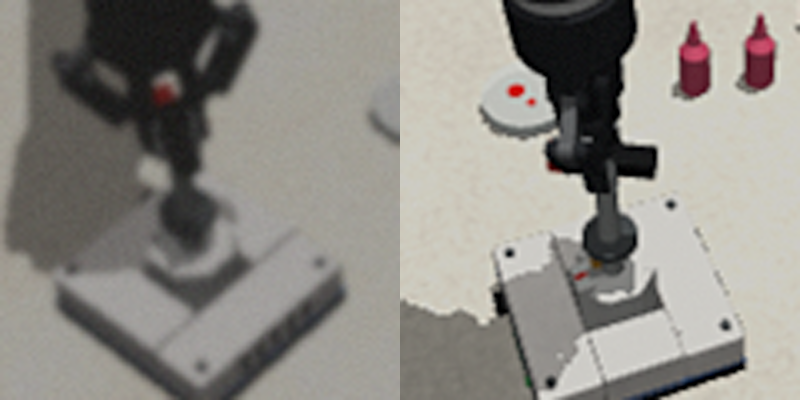

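The key now shows beside the red mark in the side view, with about 26.5° left.

```bash
python3 -m pendant '[{"tx":0,"ty":0,"tz":0,"rx":0,"ry":0,"rz":0.13,"grip":255},{"tx":0,"ty":0,"tz":0,"rx":0,"ry":0,"rz":0.13,"grip":255},{"tx":0,"ty":0,"tz":0,"rx":0,"ry":0,"rz":0.13,"grip":255},{"tx":0,"ty":0,"tz":0,"rx":0,"ry":0,"rz":0.074,"grip":255},{"tx":0,"ty":0,"tz":0,"rx":0,"ry":0,"rz":0,"grip":255}]'; python3 -m pendant '[{"tx":0,"ty":0,"tz":-0.003,"rx":0,"ry":0,"rz":0,"grip":255},{"tx":0,"ty":0,"tz":0,"rx":0,"ry":0,"rz":0,"grip":255}]'
```

```text
clock: 15.4
position: [0.5302, -0.2305, 0.1694]
tcp_rot: [[-0.954, -0.292, 0.063], [-0.291, 0.957, 0.025], [-0.068, 0.005, -0.998]]
ft_force: [3.8, -0.8, -2.4]
gripper_width: 0.0171
clock: 15.6
position: [0.5298, -0.2306, 0.1664]
tcp_rot: [[-0.954, -0.292, 0.063], [-0.291, 0.956, 0.025], [-0.067, 0.005, -0.998]]
ft_force: [4.2, 0.8, -2.7]
gripper_width: 0.0168
```

Fz fell to −2.5 N and it follows down freely, so the key is in the keyway. Lowering the rest.

```bash
python3 -m pendant '[{"tx":0,"ty":0,"tz":-0.006,"rx":0,"ry":0,"rz":0,"grip":255},{"tx":0,"ty":0,"tz":-0.006,"rx":0,"ry":0,"rz":0,"grip":255},{"tx":0,"ty":0,"tz":0,"rx":0,"ry":0,"rz":0,"grip":255}]'; python3 -m pendant '[{"tx":0,"ty":0,"tz":-0.006,"rx":0,"ry":0,"rz":0,"grip":255},{"tx":0,"ty":0,"tz":-0.003,"rx":0,"ry":0,"rz":0,"grip":255},{"tx":0,"ty":0,"tz":0,"rx":0,"ry":0,"rz":0,"grip":255}]'; python3 -m pendant '[{"tx":0,"ty":0,"tz":-0.002,"rx":0,"ry":0,"rz":0,"grip":255},{"tx":0,"ty":0,"tz":0,"rx":0,"ry":0,"rz":0,"grip":255}]'
```

```text
clock: 15.9
position: [0.5294, -0.2308, 0.1539]
tcp_rot: [[-0.954, -0.293, 0.062], [-0.292, 0.956, 0.025], [-0.066, 0.005, -0.998]]
ft_force: [3.4, 1.1, -3.8]
gripper_width: 0.0171
clock: 16.2
position: [0.5293, -0.231, 0.1454]
tcp_rot: [[-0.954, -0.293, 0.062], [-0.292, 0.956, 0.024], [-0.066, 0.005, -0.998]]
ft_force: [3.2, 1.6, -3.9]
gripper_width: 0.0169
clock: 16.4
position: [0.5295, -0.2312, 0.1443]
tcp_rot: [[-0.954, -0.293, 0.063], [-0.292, 0.956, 0.024], [-0.067, 0.004, -0.998]]
ft_force: [3.2, 1.4, -1.7]
gripper_width: 0.0172
```

```bash
python3 -m pendant '[{"tx":0,"ty":0,"tz":-0.002,"rx":0,"ry":0,"rz":0,"grip":255},{"tx":0,"ty":0,"tz":0,"rx":0,"ry":0,"rz":0,"grip":255}]'; python3 -m pendant '[{"tx":0,"ty":0,"tz":-0.001,"rx":0,"ry":0,"rz":0,"grip":255},{"tx":0,"ty":0,"tz":0,"rx":0,"ry":0,"rz":0,"grip":255}]'
python3 - <<'E'
from h import *
a=[shot(n,n[:2]+'12.png') for n in('scene','side')]
i=[cv2.resize(a[0]['pixels'][160:260,150:250],(400,400),interpolation=2),cv2.resize(a[1]['pixels'][210:330,190:310],(400,400),interpolation=2)]
cv2.imwrite('pics/c12.png',np.hstack(i)[...,::-1])
for f in('sc12','si12'):
    c=load(f+'.npz');W=pts(c);z=W[...,2]
    Q=W[(abs(W[...,0]-.53)<.022)&(abs(W[...,1]+.23)<.022)&(z>.06)&(z<.1)];print(f,np.histogram(Q[:,2],np.arange(.06,.1,.002)))
E
```

```text
clock: 16.6
position: [0.5296, -0.2312, 0.1424]
tcp_rot: [[-0.954, -0.293, 0.063], [-0.293, 0.956, 0.024], [-0.067, 0.004, -0.998]]
ft_force: [2.7, 1.7, -1.8]
gripper_width: 0.0173
clock: 16.8
position: [0.5297, -0.2313, 0.1423]
tcp_rot: [[-0.954, -0.293, 0.064], [-0.293, 0.956, 0.023], [-0.068, 0.003, -0.998]]
ft_force: [1.0, 2.9, 2.8]
gripper_width: 0.0173
sc12 (array([ 1,  2,  1,  3,  5, 19, 28, 15, 19, 25, 27, 28,  7,  5,  2,  3,  3,
        2,  3,  1]), array([0.06 , 0.062, 0.064, 0.066, 0.068, 0.07 , 0.072, 0.074, 0.076,
       0.078, 0.08 , 0.082, 0.084, 0.086, 0.088, 0.09 , 0.092, 0.094,
       0.096, 0.098, 0.1  ]))
si12 (array([ 3,  0,  2,  2,  6, 31, 33,  7, 17, 63, 57,  8,  2,  6,  4,  3,  3,
        5,  3,  2]), array([0.06 , 0.062, 0.064, 0.066, 0.068, 0.07 , 0.072, 0.074, 0.076,
       0.078, 0.08 , 0.082, 0.084, 0.086, 0.088, 0.09 , 0.092, 0.094,
       0.096, 0.098, 0.1  ]))
```

View pics/c12.png

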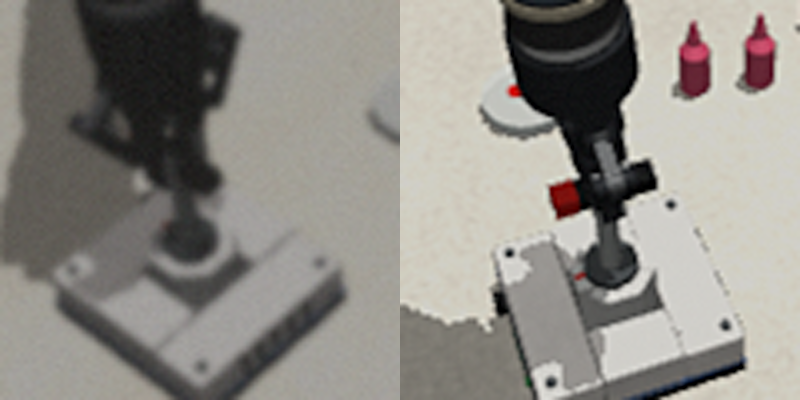

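The collar's top is at about 80 mm (72+8) and contact force is showing, so it is home. Opening and retreating upward.

```bash
python3 -m pendant '[{"tx":0,"ty":0,"tz":0,"rx":0,"ry":0,"rz":0,"grip":180},{"tx":0,"ty":0,"tz":0,"rx":0,"ry":0,"rz":0,"grip":100},{"tx":0,"ty":0,"tz":0,"rx":0,"ry":0,"rz":0,"grip":0},{"tx":0,"ty":0,"tz":0,"rx":0,"ry":0,"rz":0,"grip":0},{"tx":0,"ty":0,"tz":0,"rx":0,"ry":0,"rz":0,"grip":0},{"tx":0,"ty":0,"tz":0,"rx":0,"ry":0,"rz":0,"grip":0}]'; python3 -m pendant '[{"tx":0,"ty":0,"tz":0.02,"rx":0,"ry":0,"rz":0,"grip":0},{"tx":0,"ty":0,"tz":0.03,"rx":0,"ry":0,"rz":0,"grip":0},{"tx":-0.02,"ty":0,"tz":0.04,"rx":0,"ry":0,"rz":0,"grip":0},{"tx":-0.04,"ty":0,"tz":0.03,"rx":0,"ry":0,"rz":0,"grip":0},{"tx":-0.04,"ty":0,"tz":0.02,"rx":0,"ry":0,"rz":0,"grip":0},{"tx":0,"ty":0,"tz":0,"rx":0,"ry":0,"rz":0,"grip":0}]'
python3 - <<'E'
from h import *
a=[shot(n,n[:2]+'13.png') for n in('scene','side','wrist')]
i=[cv2.resize(a[0]['pixels'][160:260,150:250],(400,400),interpolation=2),cv2.resize(a[1]['pixels'][210:330,190:310],(400,400),interpolation=2)]
cv2.imwrite('pics/c13.png',np.hstack(i)[...,::-1])
for f in('wr13','si13'):
    c=load(f+'.npz');W=pts(c);z=W[...,2]
    m=(abs(W[...,0]-.53)<.05)&(abs(W[...,1]+.23)<.05)
    B=W[m&(z>.15)&(z<.18)];print(f,np.median(B[:,2]),cv2.minAreaRect(B[:,:2].astype(np.float32)))
E
```

```text
clock: 17.5
position: [0.5296, -0.2315, 0.1415]
tcp_rot: [[-0.954, -0.293, 0.063], [-0.292, 0.956, 0.023], [-0.067, 0.003, -0.998]]
ft_force: [0.4, -0.7, 0.4]
gripper_width: 0.0856
clock: 18.1
position: [0.428, -0.2323, 0.2872]
tcp_rot: [[-0.954, -0.291, 0.069], [-0.291, 0.957, 0.017], [-0.071, -0.003, -0.997]]
ft_force: [0.2, -0.7, 0.7]
gripper_width: 0.0853
wr13 0.16653389327442944 ((0.5284169912338257, -0.2305963784456253), (0.07181967794895172, 0.018795587122440338), 17.089120864868164)
si13 0.16608340790457476 ((0.5296421647071838, -0.2316557615995407), (0.07090027630329132, 0.020862756296992302), 16.986604690551758)
```

View pics/c13.png

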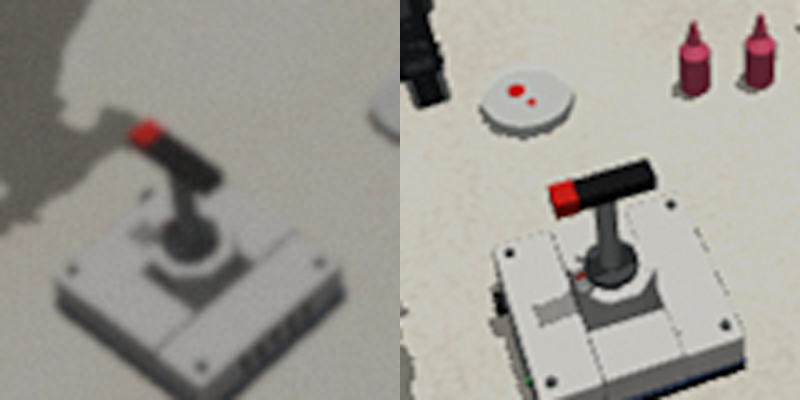

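View pics/sc13.png

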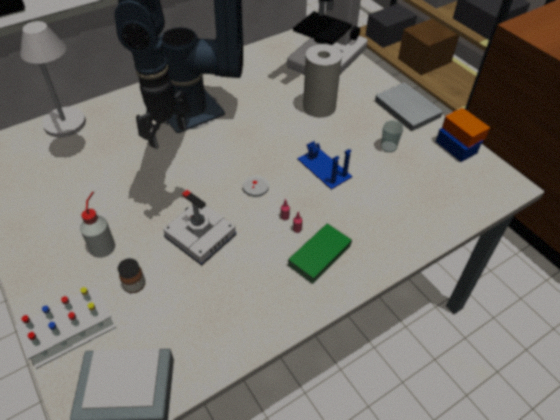

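The bar's top is at 166–167 mm (expected 167) with the bar at 17.1°, centred over the bore. The collar is on the boss, everything else is where it was, and the robot is clear.

Run:
```python
from rig import finish_job
print(finish_job())
```

```text
the job is handed in; nothing more can be done
None
```

The spindle is fully home in the drive unit, with the collar down on the boss. I handed the job in at about 18 s on the robot's clock; the handover reports no verdict.

- **Lift and stand:** I took the spindle by its shaft, lifted it straight out of the rack and stood it nose down in the bore. I let go with the key on the rim, and it stayed standing on its own, leaning 3.75°.
- **Turn and drop:** I took it by the crossbar, straightened it and turned it about 101°. At the keyway the upward push on the gripper dropped away, so the key was in. I then lowered it the remaining distance still gripped, rather than letting it fall.
- **Last checks:**
  - Bar top measured 166–167 mm (167 expected).
  - Collar top measured about 80 mm (80 expected).
  - The bar lies at 17.0–17.1°, in line with the drive's 17.1°, with its red end over the keyway mark.
  - Contact force was only a few newtons throughout.
  - The other items look unmoved in the final scene picture, and the gripper was open and clear.

No check failed. The cameras disagreed by up to about 5 mm in y at the start, which I settled by averaging them and looking again close up. One command was refused at the start for missing fields, and nothing moved.

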